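# Shut the brazing booth's vent flap with the hook pole

## Task

Take the hook pole from its rest, put its hook through the ring eye of the booth's open red vent flap and pull it steadily shut past its roller catch, then keep pulling with about 12 N for a full second to bed it on its stop. The flap is hot and its eye bends easily: touch it only with the pole and never strain the eye beyond 25 N. Then unhook and lay the pole back in both notches of its rest, leaving the flap shut and everything else undisturbed.

Things in the scene. Friction and masses are not known exactly. Their poses are not given: they have to be found in the camera images.
- pole: Hook pole, 320 mm, 0.18 kg, level in its rest. Origin: centre of its yellow grip sleeve (100 long, 18 x 18 mm), near the balance point; x to the hook end, y where the hook points, z up. Square bar 14 mm from x=-170 to 100, then 9 mm round shaft to x=155, where it bends to +y: the hook, a pin 8 mm thick, its round end 38 mm off the pole's axis, the last 7 mm leaning 4 mm to -x.
- pole_hook (a point): The middle of the hook pin, at x = 155, y = 17, z = 0 mm in the pole's frame; same axes as the pole.
- rest: Fixed wooden rest. Origin under the centre of its 230 x 90 x 12 mm base board; x along the pole. Uprights (14 mm thick) at x=-90 and +90 have notches open at the top: floor 60 mm above the table, 21 mm wide up to 76 mm, flared to about 40 at 90 mm. Pole home: axis 67 mm above the table, its origin within 12 mm of the rest's along x, hook to +x.
- booth: Fixed galvanised brazing booth, 220 mm wide (y), roof 160 mm high from x=-10 to 190 mm. Origin on the table under the middle of the flap's hinge line. The flap leans open to the booth's +x; it is shut by pulling it to -x. Two posts at y=-103 and +103 mm rise to 285 mm; the white sprung roller catch is at the +y post, 268 mm high.
- flap_hinge (a point): Middle of the flap's hinge line, 165 mm above the table over the booth's origin; the hinge runs along the booth's y; axes as the booth's.
- flap_eye (a point): Centre of the brass ring eye on the flap's top edge, 120 mm from the hinge. The ring lies square to the hinge line: its hole runs along the hinge (y), so the hook pin goes in sideways. Hole 24 mm across, bar 7 mm thick. The red panel (160 wide, 4 thick) begins 20 mm below the centre. z points from hinge to eye, y along the hinge.
- flap (a joint): Flap angle, rad: 0 shut (upright on its stop, eye over the hinge), growing as it leans to the booth's +x; starts at 0.55 to 0.85. The stiff, damped hinge stays where left; swinging slowly takes 2 to 5 N at the eye. The roller catch resists from about 0.12 to 0.05 rad with a peak of roughly 8 to 14 N at the eye, then snaps the flap onto its hard stop and holds it.
- link_tray: Fixed grey tray of metal links, 200 x 140 x 35 mm; bystander. Origin under its centre.
- crucible: Loose white ceramic crucible, 64 mm across, 55 mm high; bystander. Origin under its centre.
- solder_can: Loose can with a blue label, 56 mm across, 80 mm high; bystander. Origin under its centre.
- flux_jar: Loose jar, 52 mm across, 75 mm high; bystander. Origin under its centre.
- mandrel: Loose steel ring mandrel, a cone on a 60 mm foot, 160 mm high; bystander. Origin under its centre.

How it is judged (in metres and radians):
On the way, in this order (a step that is already met when the one before it is completed fails the run):
1. the held pole's hook is through the ring eye (pin's middle within 14 mm of the eye's centre) while the flap is still open (distance between pole_hook and flap_eye below 0.014 m and value of joint flap above 0.4 rad and contact force between the fingers and pole above 1 N), for 0.1 s.
2. with the hook still in the eye, the shut flap (under 0.03 rad) is held on its stop with a steady pull of about 12 N (9 to 16 N between pole and flap) for 0.7 s (value of joint flap below 0.03 rad and distance between pole_hook and flap_eye below 0.018 m and contact force between pole and flap between 9 and 16 N), for 0.7 s.
At the end, for the whole second after the job is handed in: The flap is shut (under 0.03 rad) and the pole lies released and still in both notches of its rest: its origin 60 to 73 mm above the rest's underside, within 35 mm along and 10 mm across of the rest's centre, parallel to the rest within 0.08 rad (value of joint flap below 0.03 rad and z of pole in the frame of rest between 0.06 and 0.073 m and x of pole in the frame of rest between -0.035 and 0.035 m and y of pole in the frame of rest between -0.01 and 0.01 m and angle between the x axis of pole and the x axis of rest, either way round below 0.08 rad and linear speed of pole below 0.02 m/s and contact force between the fingers and pole below 0.1 N); the robot touches nothing.
It fails at once if the eye is strained: more than 25 N between pole and flap (contact force between pole and flap above 25 N).
It fails at once if the gripper or arm touches the hot flap (contact force between any of the fingers, the arm and flap above 0.5 N).
It fails at once if a loose bystander is moved more than 30 mm (distance of any of crucible, solder_can, flux_jar, mandrel from where it was at the start of the episode above 0.03 m).
It also fails if it takes over 72 s, if anything falls off the work surface, if the arm or the gripper's body presses on something with over 40 N, if the wrist force passes 120 N, or if a joint passes its speed limit or range.

## Robot

A 6-joint arm with a two-finger parallel gripper is mounted at the origin on the work surface. World frame = base frame: x ahead of the robot, y to its left, z up, the work surface at z = 0. Lengths are in mm, angles in rad, forces in N, time in s.
With the tool pointing down it reaches from about 275 to 750 mm from the base axis. Payload 10.2 kg.
Tool frame: the origin (TCP) lies midway between the tips of the shut fingers; the grasp point (between the pads) lies 19 mm behind it (ctrl.pinch_z is the distance from the TCP to the grasp point, in mm); x points along the fingers, z is the direction in which the jaws open and shut, and the axes are right-handed (so a half turn about x gives the same grasp; the last joint's range is limited). The gripper opens to 85 mm and grips with 20 to 120 N. Pads are 22 mm wide; open, the fingers measure 114 mm over their backs; the gripper's body (76 mm by 85 mm) begins 54 mm behind the grasp point. The pads swing forward as they close: fully open they stand 13 mm farther back than shut.
Start: joints at [-1.523, 0.313, 1.498, -0, 1.331, -0.223], TCP at [140.425, -505.877, 231.294] pointing down, gripper open.
Joint ranges: [-2.94, 2.94], [-0.97, 2.17], [0.19, 2.56], [-1.23, 4.37], [0.02, 3.11], [-2.88, 2.88]. Speed limits (rad/s): [2.39, 2.39, 3.01, 3.14, 3.14, 3.14].

## Interface

Orientations are given as a unit quaternion [w, x, y, z].
In Python, from rig import ctrl, capture, workorder, nets gives the robot as it stands. The module is installed in compiled form; this text tells all that it offers.
- The arm moves only by the tool send_rows, never from a script. Its argument "rows" is text: rows parted by semicolons, each of 5 numbers parted by spaces: the opening, from 0 (shut) to 1 (fully open), then the shift along the tool's x, y, z in cm, then the turn about the tool's x in units of 5 degrees (1.0 is 5 degrees). In form: grip x y z yaw; .... A call has 1 to 12 rows; each row is the pose to reach, as a shift and turn from the pose commanded when the call began, along the tool's axes at that moment; what a row does not reach only later rows make up. A row lasts 1/10 s, in which the tool goes at most 50 mm and 8.59 degrees, less where a joint would pass 70% of its speed; a pose out of reach is approached as far as the arm can. A call with a gripper value outside its range is refused whole. The fingers move at their own pace and stop on an object; "grip_force" is the grip in N (left out, the last holds). Time passes only in rows, so rows that repeat a pose let the fingers close. It gives the time, the measured TCP pose, the force and the opening at its end, in the units of the state.
- ctrl.sense(): the state, without advancing time (a new reading comes with each control period).
- capture(name): name is "side" or "top" or "wrist"; returns a dict with "pixels" (480x640x3 uint8, red, green, blue), "intrinsics" (3x3 intrinsics, pixels), "dist" ([k1, k2, p1, p2, k3] as OpenCV has them; the pictures are not rectified), "view" (4x4, takes a point from world to camera coordinates); the wrist camera has in their place "mount" (4x4, takes a point from camera to tool coordinates, whose origin is the TCP and whose axes are the tool frame's). Camera axes: x right, y down, z forward; pixel columns grow to the right and rows downward; lengths in mm; the calibration is good to about 2 mm. A picture is of the moment at which its call begins: read the wrist's pose just before it. There is no depth.
- workorder.finish_job(): hands the job in, once; it reports no verdict.
Trained networks look in a picture, given as the dict that the camera call returned (one of the last four; its "shot" number tells which), for a name from the list of things; names that differ only in an ending like _2 or _b are one class to them, and where a whole thing is asked for, a point or a joint stands for the part that bears it (a point fixed in the world has none). Each returns a list of dicts, best first, with "confidence" (0 to 1); they miss things now and then, are a little off and sometimes report something else, mostly with a low value. They report only what shows in the picture. A call takes as long as a camera call.
- nets.boxes_of(picture, target): "location" ([x, y, z] in mm, in world coordinates, good to about 4 mm: the middle of the surface that is visible of it).
- nets.spot_point(picture, target): "location" ([x, y, z] in mm, in world coordinates, good to about 4 mm: a listed point, or the origin of a listed thing).
The state is a dict: "time_s": time; "joints": joint angles; "dq": joint speeds; "tau": joint torques, N m; "eef_pos": TCP position; "ee_rot": TCP orientation; "force": force on the tool from outside, world axes, zero at the start; "wrist_torque": the same for the moment, N m; "grip_width": opening from 0.0 (shut) to 1.0 (fully open).
Only numpy, scipy, OpenCV 4.12 (cv2) and the standard library are available. Lean on these libraries where they do the work, as an engineer would, in place of code of your own. Each camera call takes 0.05 s, during which the arm holds its last target.

## Working session

There is one attempt and no reset: what is moved stays moved. The work goes in short steps, Python scripts to look and compute and a tool call to move; the robot and the scene stay as the last step left them, time stands still between calls to the robot, and variables do not carry over. Pictures are saved under pics/ and viewed, and the job is handed in when it is done.

Besides the shell and the picture viewer there is one more tool, called after "Emit:" by a JSON object that holds its "fn" and its "kwargs". send_rows: Moves the arm, as the interface text tells. Its arguments: {"type":"object","properties":{"rows":{"type":"string"},"grip_force":{"type":"number"}},"required":["rows"]}

```bash
mkdir -p pics; ls; python3 - <<'E'
from rig import ctrl,capture,workorder,nets
import cv2
s=ctrl.sense();print(s, ctrl.pinch_z)
for n in ['side','top','wrist']:
    c=capture(n);cv2.imwrite(f'pics/{n}0.png',c['pixels'][:,:,::-1])
    print(n,c.get('view',c.get('mount')).round(3).tolist(),c['intrinsics'].tolist(),c['dist'])
    for t in ['pole','pole_hook','rest','booth','flap_hinge','flap_eye','link_tray','crucible','solder_can','flux_jar','mandrel']:
        r=nets.spot_point(c,t)
        print(t,[( [round(v) for v in d['location']],round(d['confidence'],2)) for d in r[:2]])
print(ctrl.sense()['time_s'])
E
```

```text
pics
{'time_s': 0.0, 'joints': array([-1.52338021e+00,  3.13445603e-01,  1.49847030e+00, -2.90259999e-07,
        1.33099790e+00, -2.23415731e-01]), 'dq': array([-0.00111112, -0.00071171, -0.00077028, -0.00064511, -0.00099812,
        0.00012201]), 'tau': array([ 2.04844197e-03, -4.12269187e+01, -2.59737056e+01, -2.23324497e-05,
        4.23566074e-03,  1.48721261e-05]), 'eef_pos': array([ 140.42201967, -505.59283088,  230.72482608]), 'ee_rot': array([ 0.56262369,  0.42827927,  0.5632238 , -0.42756333]), 'force': array([ 0.28186297,  0.48790182, -0.37307406]), 'wrist_torque': array([ 0.01110706, -0.01180399,  0.06546265]), 'grip_width': 0.9998011651315615} 18.700000000000003
side [[-0.999, -0.029, 0.016, 564.284], [-0.029, 0.52, -0.854, 120.993], [0.016, -0.854, -0.521, 1350.764], [0.0, 0.0, 0.0, 1.0]] [[496.4662782132192, 0.0, 310.1586541242442], [0.0, 496.4662782132192, 249.46406013326197], [0.0, 0.0, 1.0]] [-0.00697331  0.          0.          0.          0.        ]
pole [([472, -344, 70], 0.61)]
pole_hook [([631, -317, 68], 0.85), ([671, -30, 260], 0.63)]
rest [([481, -344, -2],
[... 719 characters left out ...]
[593, -14, 163], 0.79)]
flap_eye [([672, -27, 261], 0.78)]
link_tray [([495, 352, -1], 0.65)]
crucible [([441, -120, -5], 0.54)]
solder_can [([442, 112, 0], 0.56), ([672, -26, 257], 0.3)]
flux_jar [([580, 513, -3], 0.68), ([474, -339, 71], 0.34)]
mandrel [([725, 365, 2], 0.61)]
wrist [[-0.0, -0.308, 0.951, -142.432], [-0.0, -0.951, -0.308, 79.427], [1.0, -0.0, 0.0, -0.292], [0.0, 0.0, 0.0, 1.0]] [[426.94422548015973, 0.0, 326.5145947717059], [0.0, 426.94422548015973, 237.6448185206029], [0.0, 0.0, 1.0]] [-0.07474484  0.          0.          0.          0.        ]
pole []
pole_hook []
rest []
booth []
flap_hinge []
flap_eye []
link_tray []
crucible []
solder_can []
flux_jar []
mandrel []
1.8
```

View pics/side0.png

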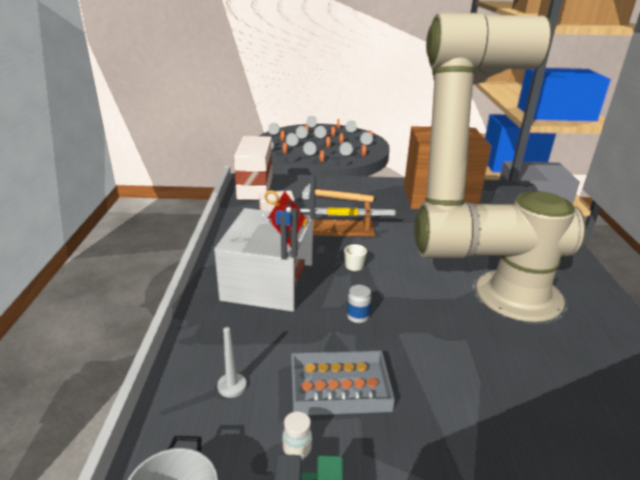

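View pics/top0.png

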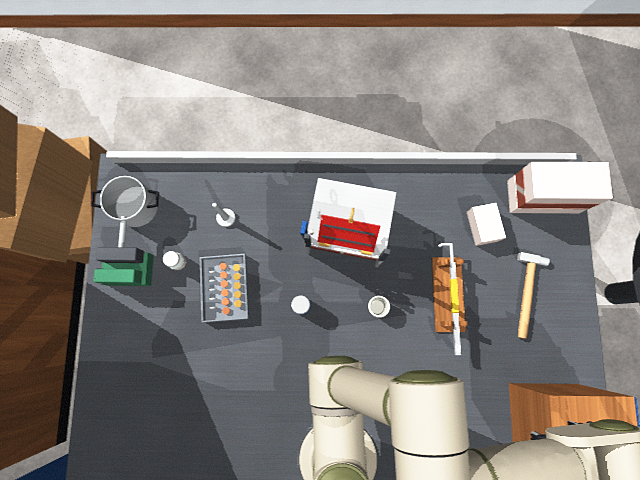

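View pics/wrist0.png

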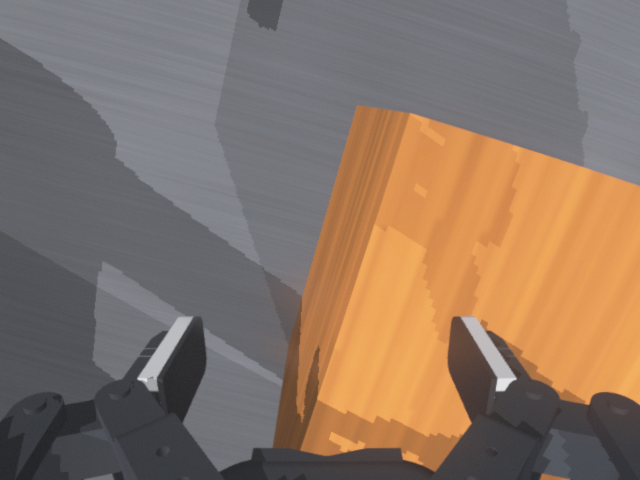

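```bash
cat > h.py <<'E'
import numpy as np,cv2
from rig import ctrl,capture,workorder,nets
from scipy.spatial.transform import Rotation as R
def rot(s): q=s['ee_rot']; return R.from_quat([q[1],q[2],q[3],q[0]]).as_matrix()
def proj(c,P):
    V=np.array(c['view']);P=np.atleast_2d(P).astype(float)
    r,_=cv2.Rodrigues(V[:3,:3]);p,_=cv2.projectPoints(P,r,V[:3,3],c['intrinsics'],np.array(c['dist']));return p[:,0]
def unproj(c,uv,z):
    V=np.array(c['view']);u=cv2.undistortPoints(np.array(uv,float).reshape(-1,1,2),c['intrinsics'],np.array(c['dist']))[:,0]
    d=np.c_[u,np.ones(len(u))]@V[:3,:3];o=-V[:3,:3].T@V[:3,3]
    return o+d*((z-o[2])/d[:,2])[:,None]
def avg(t,n=3,cams=('side','top')):
    out={}
    for cam in cams:
        L=[]
        for _ in range(n):
            r=nets.spot_point(capture(cam),t)
            if r: L.append(r[0]['location'])
        out[cam]=np.array(L)
        print(t,cam,np.round(np.median(L,0),1) if L else None,np.round(np.std(L,0),1) if L else None)
    return out
def crop(c,name,x0,x1,y0,y1,k):
    im=c['pixels'][y0:y1,x0:x1,::-1];cv2.imwrite(name,cv2.resize(im,None,fx=k,fy=k,interpolation=cv2.INTER_CUBIC))
E
python3 - <<'E'
from h import *
s=ctrl.sense();print(rot(s).round(3))
for t in ['pole_hook','pole','rest','flap_hinge','flap_eye']: avg(t)
c=capture('top');crop(c,'pics/t1.png',420,490,230,360,4.5);crop(c,'pics/t2.png',290,410,170,280,5)
c=capture('side');crop(c,'pics/s1.png',205,405,170,310,4)
print(ctrl.sense()['time_s'])
E
```

```text
[[ 0.     0.964  0.268]
 [-0.     0.268 -0.964]
 [-1.    -0.     0.   ]]
pole_hook side [ 627.9 -318.    67.3] [1.  0.9 1.2]
pole_hook top [ 629.9 -321.3   66.5] [0.7 0.2 1.2]
pole side [ 473.6 -343.    67.2] [1.2 0.6 0.8]
pole top [ 472.1 -340.3   69.5] [0.2 0.4 1.6]
rest side [ 484.  -342.5    0. ] [1.4 0.5 0.3]
rest top [ 478.3 -340.1    1.8] [0.8 2.  0.9]
flap_hinge side [595.6 -12.1 163. ] [1.3 0.4 2.2]
flap_hinge top [594.  -14.6 163.2] [0.4 0.2 0.8]
flap_eye side [668.  -28.8 260.4] [0.9 1.  1.1]
flap_eye top [671.1 -28.5 258.6] [1.3 1.7 0.2]
4.9
```

View pics/t1.png

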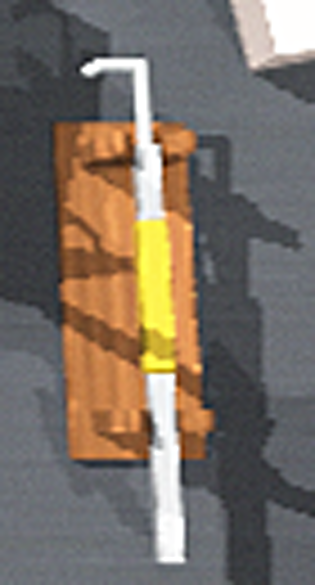

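View pics/t2.png

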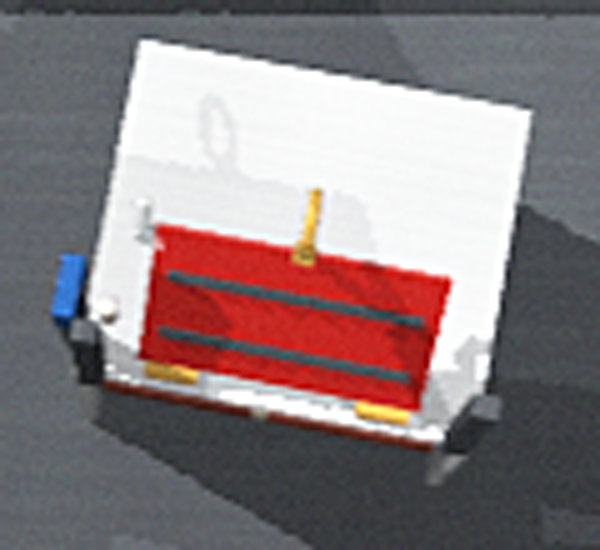

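View pics/s1.png

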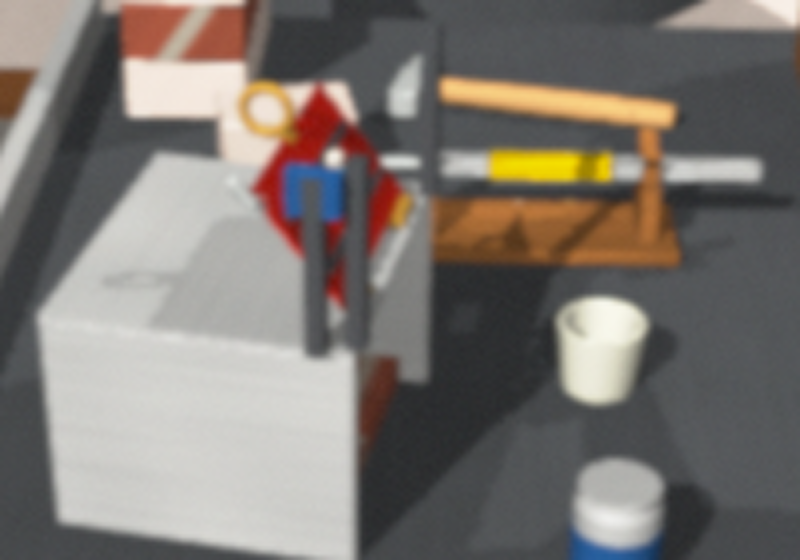

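```bash
python3 - <<'E'
from h import *
c=capture('top')
f=lambda L,o,k:[(o[0]+x/k,o[1]+y/k) for x,y in L]
P=unproj(c,f([(141,65),(172,560)],(420,230),4.5),67);print(P.round(1));d=P[0]-P[1];print('pole yaw',np.arctan2(d[1],d[0]),np.linalg.norm(d))
print('origin',(P[1]+d*170/np.linalg.norm(d)).round(1))
# yellow
hsv=cv2.cvtColor(c['pixels'],cv2.COLOR_RGB2HSV);m=cv2.inRange(hsv,(24,150,120),(34,255,255));m[:,:430]=0;m[:,480:]=0;m[:225]=0;m[370:]=0
ys,xs=np.nonzero(m);pts=np.c_[xs,ys].astype(np.float32);print(len(pts));ce=pts.mean(0);print('yellow',unproj(c,[ce],74).round(1))
r=cv2.fitLine(pts,cv2.DIST_L2,0,.01,.01).ravel();Q=unproj(c,[ce+r[:2]*10,ce-r[:2]*10],74);e=Q[0]-Q[1];print('yaw',np.arctan2(e[1],e[0]))
# rest board edges (z 12)
for L in [[(55,125),(72,460)],[(190,125),(208,460)]]:
  Q=unproj(c,f(L,(420,230),4.5),12);e=Q[0]-Q[1];print('rest edge',Q.round(1).tolist(),np.arctan2(e[1],e[0]))
# panel edges
for L,z in [([(157,225),(452,282)],245),([(140,362),(418,412)],168),([(143,40),(533,110)],160)]:
  Q=unproj(c,f(L,(290,170),5),z);e=Q[0]-Q[1];print('booth y dir',Q.round(1).tolist(),np.arctan2(e[1],e[0])-np.pi/2)
print(proj(c,[[670,-28.5,260]]))
E
```

```text
[[ 625.5 -341.2   67. ]
 [ 302.7 -346.4   67. ]]
pole yaw 0.016020851898811556 322.8465934919634
origin [ 472.7 -343.7   67. ]
226
yellow [[ 473.4 -340.5   74. ]]
yaw -3.129827469150133
rest edge [[592.9, -296.1, 12.0], [364.2, -299.0, 12.0]] 0.01260709760543845
rest edge [[593.7, -389.6, 12.0], [365.3, -390.3, 12.0]] 0.0030897304605387796
booth y dir [[668.7, 51.2, 245.0], [638.9, -104.4, 245.0]] -0.1892531065472287
booth y dir [[609.3, 60.4, 168.0], [582.2, -94.7, 168.0]] -0.17279150794150833
booth y dir [[800.9, 60.7, 160.0], [760.1, -163.9, 160.0]] -0.17988384235378962
[[351.86578237 213.28913916]]
```

Emit:
{"fn": "send_rows", "kwargs": {"rows": "1 0 4.5 -0.9 0.5;1 0 9 -1.7 1;1 0 13.5 -2.6 1.5;1 0 18 -3.4 2;1 0 22.5 -4.3 2.5;1 0 27 -5.1 2.9;1 0 31.5 -6 2.95;1 2 36.4 -6.9 2.95;1 4 36.4 -6.9 2.95;1 4 36.4 -6.9 2.95", "grip_force": 80}}

```text
time_s: 5.95
eef_pos: [472.8, -340.3, 188.5]
ee_rot: [0.502, 0.496, 0.506, -0.496]
force: [-0.3, -0.3, -0.5]
grip_width: 0.999
```

```bash
python3 - <<'E'
from h import *
s=ctrl.sense();print(s['time_s'],s['eef_pos'].round(2),s['joints'].round(3),s['dq'].round(3),s['force'].round(2));M=rot(s);print(M.round(3))
c=capture('wrist');cv2.imwrite('pics/w1.png',c['pixels'][:,:,::-1])
T=np.eye(4);T[:3,:3]=M;T[:3,3]=s['eef_pos'];T=T@np.array(c['mount']);c['view']=np.linalg.inv(T)
hsv=cv2.cvtColor(c['pixels'],cv2.COLOR_RGB2HSV);m=cv2.inRange(hsv,(24,150,60),(34,255,255))
ys,xs=np.nonzero(m);pts=np.c_[xs,ys].astype(np.float32);print(len(pts));
r=cv2.minAreaRect(pts);print(r);b=cv2.boxPoints(r);Q=unproj(c,b,76);print(Q.round(1),Q.mean(0))
for t in ['pole','rest']: print(t,[(np.round(d['location'],1),d['confidence']) for d in nets.spot_point(c,t)[:1]])
E
```

```text
5.95 [ 472.76 -340.32  188.45] [-0.825  0.476  1.376 -0.     1.295  0.73 ] [-0.045 -0.048 -0.044 -0.006  0.048 -0.01 ] [-0.27 -0.33 -0.48]
[[-0.004  1.     0.016]
 [ 0.004  0.016 -1.   ]
 [-1.    -0.004 -0.004]]
4300
((327.4999694824219, 223.99996948242188), (151.99996948242188, 28.999996185302734), 90.0)
[[ 524.5 -330.8   76. ]
 [ 524.8 -347.9   76. ]
 [ 425.9 -350.6   76. ]
 [ 425.6 -331.4   76. ]] [ 475.21192224 -340.18127922   76.        ]
pole [(array([ 473.7, -341.6,   74.1]), 0.85)]
rest []
```

View pics/w1.png

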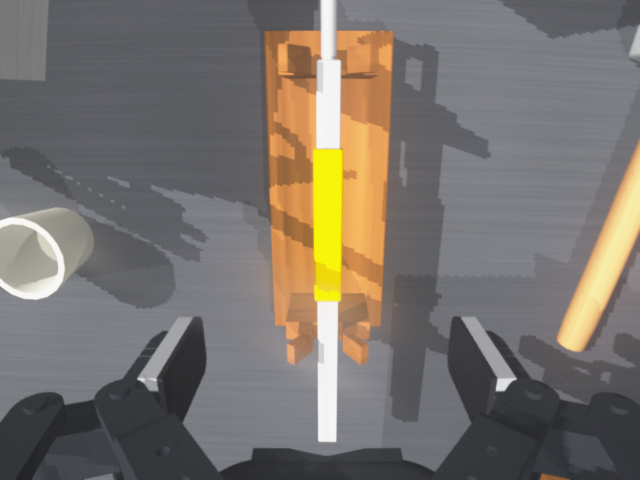

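Emit:
{"fn": "send_rows", "kwargs": {"rows": "1 4 0.1 0 0;1 8 0.1 0 0;1 11 0.1 0 0;1 13 0.1 0 0;1 14.1 0.1 0 0;1 14.1 0.1 0 0;0 14.1 0.1 0 0;0 14.1 0.1 0 0;0 14.1 0.1 0 0;0 14.1 0.1 0 0;0 14.1 0.1 0 0;0 14.1 0.1 0 0", "grip_force": 80}}

```text
time_s: 7.3
eef_pos: [473.9, -342.2, 50.9]
ee_rot: [0.504, 0.497, 0.503, -0.497]
force: [-1.6, 1.0, 5.1]
grip_width: 0.195
```

```bash
python3 - <<'E'
from h import *
s=ctrl.sense();print(s['time_s'],s['eef_pos'].round(2),s['dq'].round(3),s['force'].round(2),s['wrist_torque'].round(2),s['grip_width']);M=rot(s);print(M.round(3))
E
```

```text
7.3 [ 473.94 -342.2    50.91] [-0.001 -0.001 -0.001  0.     0.001 -0.001] [-1.61  1.    5.05] [0.14 0.2  0.01] 0.19458082092484663
[[ 0.001  1.     0.013]
 [-0.001  0.013 -1.   ]
 [-1.     0.001  0.001]]
```

Emit:
{"fn": "send_rows", "kwargs": {"rows": "0 -1 0 0 0;0 -2.5 0 0 0;0 -5 0 0 0;0 -8 0 0 0;0 -11 0 0 0;0 -14 0 0 0;0 -17 0 0 0;0 -20 0 0 0;0 -22.5 0 0 0;0 -24 0 0 0;0 -24 0 0 0;0 -24 0 0 0"}}

```text
time_s: 8.5
eef_pos: [473.5, -341.8, 289.6]
ee_rot: [0.503, 0.497, 0.504, -0.497]
force: [-0.5, -0.4, -2.0]
grip_width: 0.195
```

```bash
python3 - <<'E'
from h import *
s=ctrl.sense();print(s['time_s'],s['eef_pos'].round(2),s['dq'].round(3),s['force'].round(2),s['wrist_torque'].round(2),s['grip_width']);M=rot(s);print(M.round(3))
c=capture('side');crop(c,'pics/s2.png',205,405,130,270,4)
c=capture('wrist');cv2.imwrite('pics/w2.png',c['pixels'][:,:,::-1])
E
```

```text
8.5 [ 473.49 -341.78  289.62] [-0.002  0.015  0.019 -0.001  0.    -0.   ] [-0.49 -0.42 -2.  ] [ 0.01 -0.01 -0.01] 0.19453485884381114
[[-0.001  1.     0.013]
 [ 0.001  0.013 -1.   ]
 [-1.    -0.001 -0.001]]
```

View pics/s2.png

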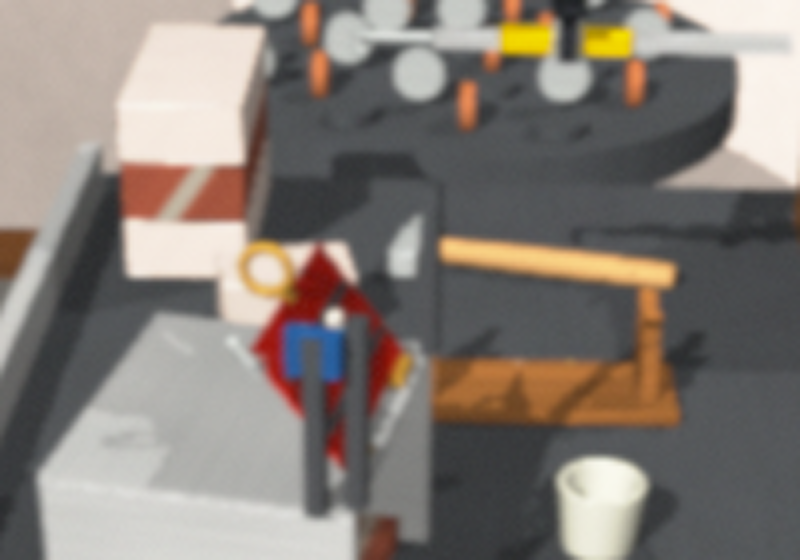

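View pics/w2.png

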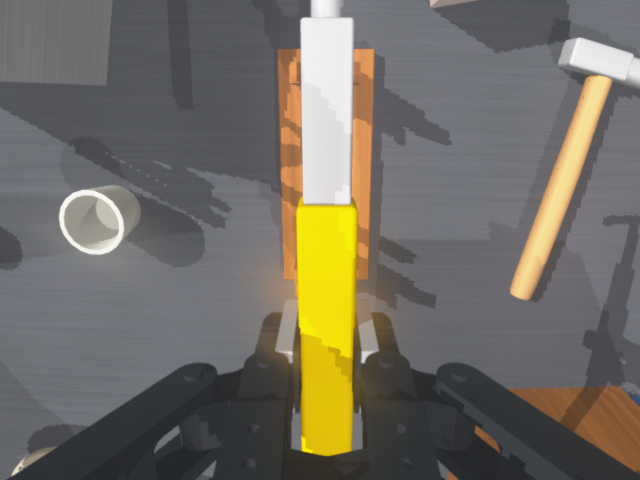

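Emit:
{"fn": "send_rows", "kwargs": {"rows": "0 0 0.5 -3 0.4;0 0 1 -7 0.8;0 0 1.5 -11 1.2;0 0 2 -15 1.6;0 0 2.5 -19 2;0 0 3.1 -23 2.2;0 0 3.6 -26 2.2;0 0 3.7 -28.2 2.2;0 0 3.7 -28.2 2.2;0 0 3.7 -28.2 2.2"}}

```text
time_s: 9.6
eef_pos: [506.7, -59.5, 289.7]
ee_rot: [-0.453, -0.542, -0.454, 0.543]
force: [-0.4, -0.2, -2.1]
grip_width: 0.193
```

```bash
cat > st.py <<'E'
from h import *
s=ctrl.sense();M=rot(s);print(s['time_s'],s['eef_pos'].round(2),'F',s['force'].round(2),'T',s['wrist_torque'].round(2),round(s['grip_width'],3));print('yaw',np.arctan2(M[1,1],M[0,1]),M[2].round(4))
print('F tool',(M.T@s['force']).round(2))
E
python3 - <<'E'
import st
from h import *
for t in ['pole_hook','flap_eye']: avg(t,4)
avg('pole',2)
c=capture('side');crop(c,'pics/s3.png',205,365,130,250,5)
c=capture('top');crop(c,'pics/t3.png',290,410,170,290,5)
E
```

```text
9.6 [506.74 -59.52 289.66] F [-0.41 -0.22 -2.14] T [-0.01 -0.03  0.03] 0.193
yaw -0.17789099938349792 [-1.     -0.0012  0.    ]
F tool [ 2.14 -0.36  0.29]
pole_hook side [662.4 -67.9 304.4] [ 24.7 186.9 131.6]
pole_hook top [663.1 -48.2 281.2] [ 73.9 178.1 125.3]
flap_eye side [669.8 -27.5 259.4] [0.6 1.3 0.6]
flap_eye top [670.9 -27.8 258.4] [1.3 1.  0.6]
pole side [506.8 -62.6 309. ] [0.8 1.2 0.1]
pole top [505.1 -59.6 309.4] [0.8 0.6 0.9]
```

View pics/s3.png

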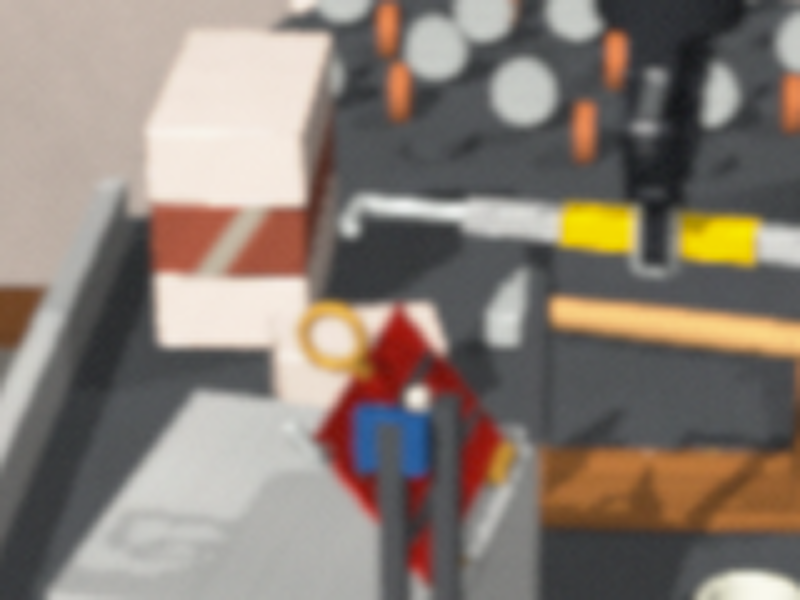

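View pics/t3.png

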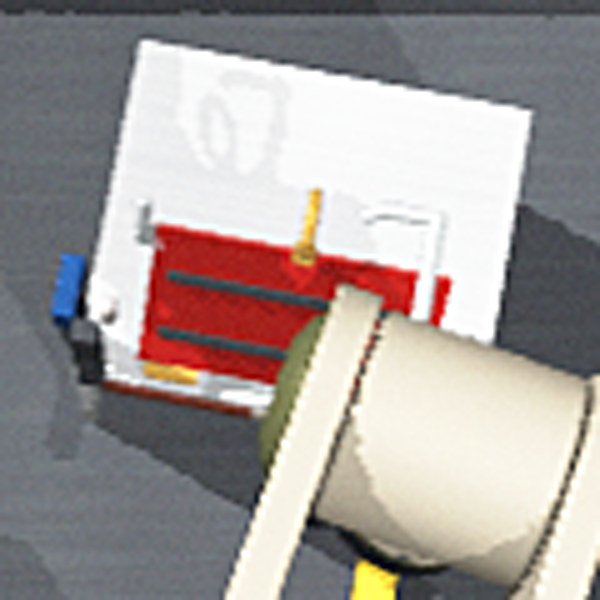

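Emit:
{"fn": "send_rows", "kwargs": {"rows": "0 1.5 0 0 0;0 3 0.1 0 0;0 4.2 0.2 0 0;0 4.7 0.2 0 0;0 4.7 0.2 0 0;0 4.7 0.2 0 0"}}

```text
time_s: 12.3
eef_pos: [509.1, -60.0, 243.9]
ee_rot: [0.454, 0.543, 0.453, -0.542]
force: [-0.1, 0.4, -0.5]
grip_width: 0.198
```

```bash
cat > look.py <<'E'
import st,sys
from h import *
n=sys.argv[1]
s=ctrl.sense();M=rot(s)
O=s['eef_pos']+M@np.array([-16.1,0,0]);pin=lambda x,y:O+M@np.array([0,x,-y])
print('hook pred',pin(155,17).round(1))
E=np.array([670.3,-28,258.5]);ex=M[:,1];ey=-M[:,2];d=E-pin(155,17);print('eye-hook booth x,y,z',(d@ex).round(1),(d@ey).round(1),d[2].round(1))
for cam,b in [('side',(245,305,160,220)),('top',(320,390,190,260))]:
    c=capture(cam);crop(c,f'pics/{cam}_{n}.png',*b,9)
    f=lambda P:((proj(c,P)-[b[0],b[2]])*9+4).round(0).tolist()
    print(cam,'ring',f(E),'bend,mid,31,tip',f([pin(155,0),pin(155,17),pin(155,31),pin(151,38)]))
E
python3 look.py a
```

```text
12.3 [509.13 -59.97 243.88] F [-0.06  0.41 -0.52] T [-0.01 -0.02  0.02] 0.198
yaw -0.17861262840643527 [-1.e+00  9.e-04  2.e-04]
F tool [ 0.52 -0.13 -0.39]
hook pred [664.7 -70.8 260.1]
eye-hook booth x,y,z -2.1 43.1 -1.6
side ring [[231.0, 332.0]] bend,mid,31,tip [[280.0, 240.0], [265.0, 264.0], [252.0, 284.0], [259.0, 295.0]]
top ring [[289.0, 214.0]] bend,mid,31,tip [[495.0, 243.0], [437.0, 232.0], [389.0, 224.0], [363.0, 233.0]]
```

View pics/side_a.png

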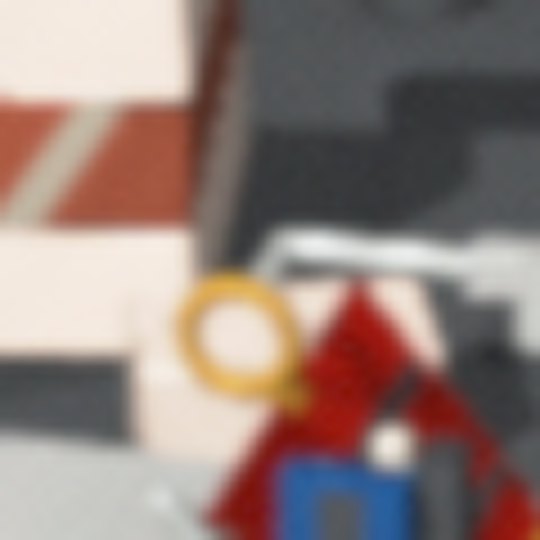

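View pics/top_a.png

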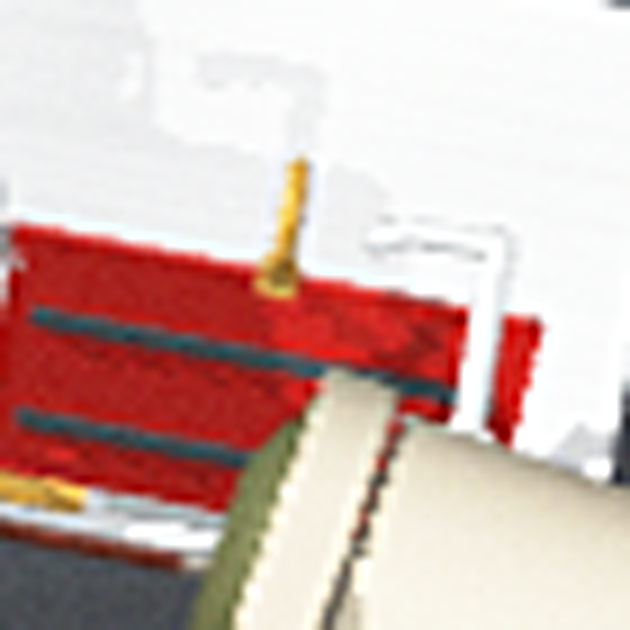

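```bash
python3 - <<'E'
from h import *
from scipy.optimize import least_squares
ex=np.array([np.cos(-.178),np.sin(-.178),0]);ey=np.array([-ex[1],ex[0],0]);ez=np.array([0,0,1.])
th=np.linspace(0,2*np.pi,72,endpoint=False)
def ring(E,r): return E+r*(np.cos(th)[:,None]*ex+np.sin(th)[:,None]*ez)
obs={}
for cam,b in [('side',(245,305,160,220)),('top',(320,390,190,260))]:
    c=capture(cam);im=c['pixels'].astype(float)
    hsv=cv2.cvtColor(c['pixels'],cv2.COLOR_RGB2HSV);m=cv2.inRange(hsv,(14,110,90),(30,255,255))
    k=np.zeros_like(m);k[b[2]:b[3],b[0]:b[1]]=m[b[2]:b[3],b[0]:b[1]]
    n,l,st_,ce=cv2.connectedComponentsWithStats(k)
    for i in range(1,n):
        if st_[i,4]>6: print(cam,st_[i],ce[i])
    for j in range(b[2],b[3]):
        r=k[j,b[0]:b[1]]
        if r.any() and st_.size: print(j,''.join('#' if v else '.' for v in r)[15:55 if cam=='side' else 50])
    E=np.array([670.3,-28,258.5]);p=proj(c,ring(E,19));print(cam,'pred ring bounds',p.min(0),p.max(0),proj(c,E))
E
```

```text
side [265 190  14  15  79] [271.6835443 197.2278481]
190 ........####............................
191 .......#######..........................
192 .......########.........................
193 ......###....###........................
194 .....##........##.......................
195 .....##.........#.......................
196 .....##.........##......................
197 .....##.........##......................
198 ......#..........##.....................
199 ......#.........##......................
200 ......##........##......................
201 .......###....####......................
202 ........##########......................
203 ..........#########.....................
204 ...............###......................
side pred ring bounds [262.95209935 189.5318614 ] [277.50596501 203.3241867 ] [[270.21038398 196.48060262]]
top [348 208   6  15  37] [351.24324324 216.10810811]
top [320 243   9   4  26] [324.15384615 244.30769231]
208 .................##................
209 .................##................
210 .................##................
211 .................##.............
[... 170 characters left out ...]
..............##.................
217 ................#..................
218 ...............##..................
219 ..............####.................
220 ..............####.................
221 .............#####.................
222 ...............###.................
236 ..................#................
237 ................#..................
238 ...............#...................
239 ..............#....................
243 ...................................
244 ...................................
245 ...................................
246 ...................................
top pred ring bounds [350.29387105 206.15668078] [352.98577875 220.46622184] [[351.63601207 213.32148537]]
```

```bash
python3 - <<'E'
from h import *
s=ctrl.sense();M=rot(s);O=s['eef_pos']+M@np.array([-16.1,0,0]);pin=lambda x,y:O+M@np.array([0,x,-y])
H=pin(155,17)
for cam,b in [('side',(245,305,160,220)),('top',(320,390,190,260))]:
  for _ in range(3):
    c=capture(cam);rs=nets.spot_point(c,'pole_hook');re=nets.spot_point(c,'flap_eye')
    print(cam,[np.round(np.array(d['location'])-H,1) for d in rs if np.linalg.norm(np.array(d['location'])-H)<25],[np.round(d['location'],1) for d in re[:1]])
  f=lambda P:((proj(c,P)-[b[0],b[2]])*9+4).round(0).tolist()
  print(f([pin(155,0),pin(140,0),pin(120,0),pin(105,0)]))
  g=c['pixels'].astype(int).sum(2)//30
  if cam=='side': print(g[182:200,268:298])
  else: print(g[210:240,360:380])
E
```

```text
side [array([2.2, 3.9, 0.3])] [array([668.5, -25.9, 262.3])]
side [array([ 0.9,  5.9, -0.3])] [array([670. , -27.5, 257.4])]
side [array([ 1. ,  3.7, -1.4])] [array([669.4, -29.6, 261.1])]
[[281.0, 241.0], [330.0, 246.0], [397.0, 253.0], [448.0, 258.0]]
[[11 11  9  7  5  5  5  5  5  5  5  5  5  5  5  5  5  5  5  5  5  5  5  5
   6  6  7  7  8  8]
 [11 10  9  7  6  5  5  5  5  6  5  5  5  5  5  5  5  5  5  5  5  5  6  6
   7  7  8  8  8  8]
 [11 10  9  6  5  5  6  6  7  7  7  7  7  6  6  6  6  5  5  5  6  6  7  7
   8  8  8  8  8  8]
 [11 10  8  6  5  6  7  9 12 13 14 13 12 11 10  9  8  8  8  8  8  8  8  9
   8  8  8  8  9  9]
 [11  9  7  6  5  6  9 13 17 19 21 20 19 18 16 15 14 14 14 14 14 13 12 12
  11 10 10 10 10 12]
 [11  9  7  6  6  7 11 15 18 20 22 22 22 21 21 20 20 21 21 21 21 20 19 17
  16 15 15 15 15 16]
 [11  8  7  6  7 10 13 16 17 17 19 20 20 20 20 21 21 22 22 23 23 22 22 21
  21 21 21 21 21 20]
 [11  9  8  7  9 12 15 16 14 13 12 13 14 15 16 17 18 19 19 20 21 21 21 20
  21 21 22 22 22 21]
 [12 12 11 11 12 14 16 16 13 12 11 12 13 14 14 14 13 14 16 17 18 18 18 17
  17 17 18 1
[... 2309 characters left out ...]
 8  9]
 [ 9  7  6  6  6  6  6  7  8  7  7 16 25 25 23 12  9  8  8 20]
 [ 7  7  6  6  6  6  8  8  8  8  6 23 25 25 21  9  8  8  7 19]
 [ 7  7  8  6  5  5  6  7  8  8  6 25 25 25 19  8  9  8 11 25]
 [13 11  8  6  6  6  5  6  6  6  6 25 25 24 17  7  9  8 10 24]
 [17 16 16 14  8  5  5  5  6  6 10 25 25 24 16  7  8  7 19 25]
 [18 18 18 15  8  7  7  8  8  4 12 25 25 24 12  8  8  7 24 25]
 [19 19 20 15  8  6  7  8  7  4 22 25 25 22 10  6  7 10 25 25]
 [20 21 20 15  9 12 11  6  5  4 23 25 25 20  6  6  6  9 24 25]
 [21 21 18 11  9  8 14 16 15 18 23 25 24 17  5  4  5 19 25 25]
 [22 23 18  8 15 16 15 18 17 16 16 16 16 24 23  5  5 25 25 25]
 [22 22 17  9 17 21 20 19 19 18 17 16 15 16 14 10 10 25 25 25]]
```

Emit:
{"fn": "send_rows", "kwargs": {"rows": "0 0.05 -0.25 0 0;0 0.05 -0.25 -0.5 0;0 0.05 -0.25 -1 0;0 0.05 -0.25 -1.5 0;0 0.05 -0.25 -1.5 0;0 0.05 -0.25 -1.5 0"}}

```text
time_s: 14.0
eef_pos: [509.1, -44.5, 242.8]
ee_rot: [-0.454, -0.542, -0.454, 0.543]
force: [-0.3, -0.2, -1.3]
grip_width: 0.192
```

```bash
sed -i 's/670.3,-28,258.5/668.2,-27.6,259/' look.py; python3 look.py b
```

```text
14.0 [509.15 -44.52 242.8 ] F [-0.31 -0.23 -1.32] T [-0.03 -0.03 -0.06] 0.192
yaw -0.17815109629094703 [-1.e+00 -0.e+00  1.e-04]
F tool [ 1.32 -0.26  0.28]
hook pred [664.7 -55.3 258.9]
eye-hook booth x,y,z -1.5 27.8 0.1
side ring [[238.0, 332.0]] bend,mid,31,tip [[276.0, 266.0], [260.0, 291.0], [246.0, 311.0], [254.0, 323.0]]
top ring [[287.0, 220.0]] bend,mid,31,tip [[441.0, 243.0], [383.0, 233.0], [335.0, 224.0], [309.0, 233.0]]
```

View pics/side_b.png

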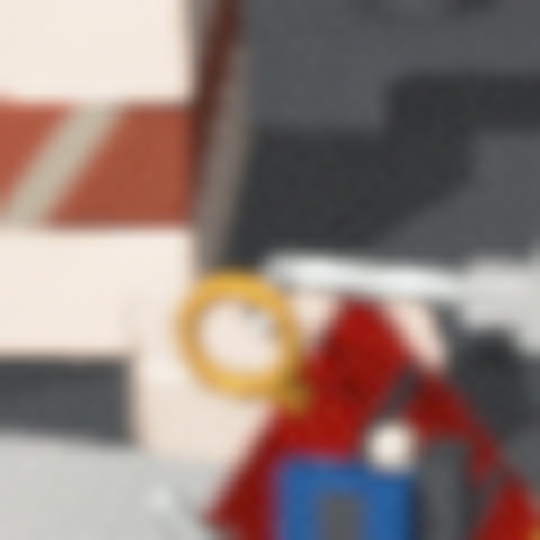

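View pics/top_b.png

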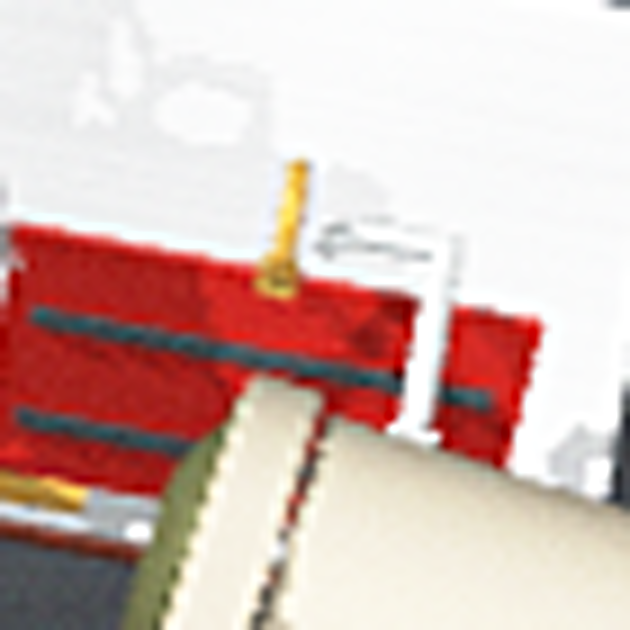

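Emit:
{"fn": "send_rows", "kwargs": {"rows": "0 0 0 -0.4 0;0 0 0 -0.8 0;0 0 0 -1.2 0;0 0 0 -1.2 0"}}

```text
time_s: 14.5
eef_pos: [511.3, -32.4, 242.8]
ee_rot: [0.454, 0.543, 0.454, -0.542]
force: [0.3, -0.5, -1.2]
grip_width: 0.197
```

```bash
python3 look.py c
```

```text
14.5 [511.29 -32.35 242.79] F [ 0.28 -0.49 -1.22] T [-0.06 -0.02  0.01] 0.197
yaw -0.1780608329107894 [-1.e+00 -0.e+00 -1.e-04]
F tool [1.22 0.36 0.43]
hook pred [666.9 -43.1 258.9]
eye-hook booth x,y,z -1.4 15.5 0.1
side ring [[238.0, 332.0]] bend,mid,31,tip [[264.0, 284.0], [248.0, 309.0], [235.0, 329.0], [242.0, 341.0]]
top ring [[287.0, 220.0]] bend,mid,31,tip [[399.0, 236.0], [341.0, 225.0], [293.0, 217.0], [267.0, 226.0]]
```

View pics/side_c.png

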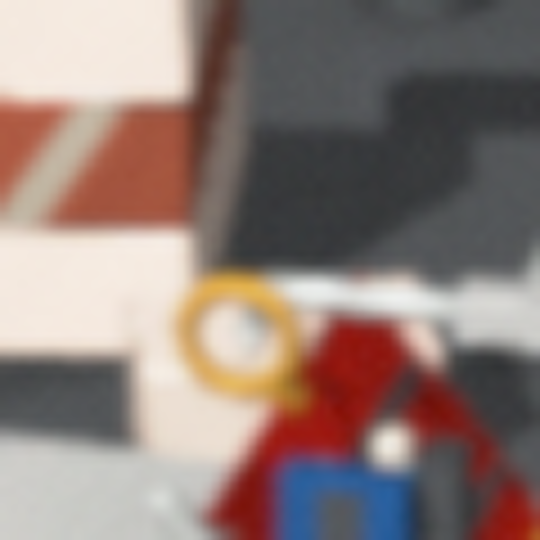

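View pics/top_c.png

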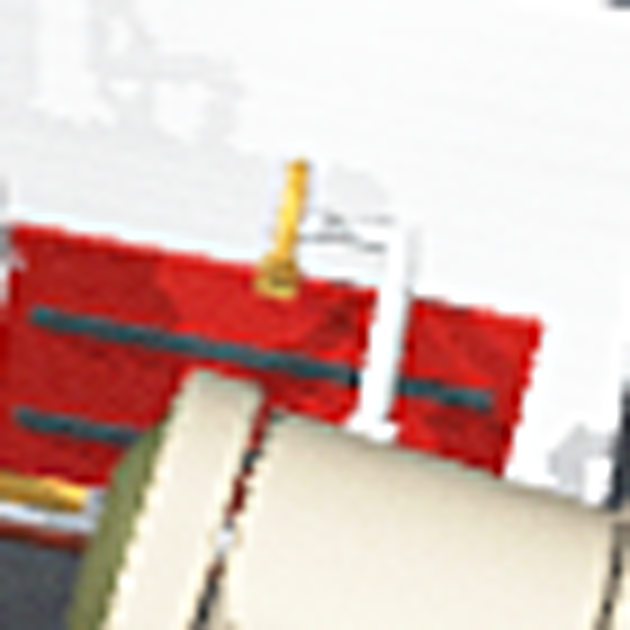

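Emit:
{"fn": "send_rows", "kwargs": {"rows": "0 0 0 -0.5 0;0 0 0 -1 0;0 0 0 -1.5 0;0 0 0 -1.5 0;0 0 0 -1.5 0"}}

```text
time_s: 15.1
eef_pos: [513.9, -18.0, 242.8]
ee_rot: [-0.454, -0.542, -0.453, 0.543]
force: [-0.6, 0.1, -2.6]
grip_width: 0.193
```

```bash
python3 look.py d
```

```text
15.1 [513.91 -17.97 242.79] F [-0.62  0.15 -2.59] T [-0.07 -0.02  0.04] 0.193
yaw -0.17824377010058845 [-1.e+00 -0.e+00  1.e-04]
F tool [ 2.59 -0.63 -0.03]
hook pred [669.5 -28.7 258.9]
eye-hook booth x,y,z -1.4 0.9 0.1
side ring [[238.0, 332.0]] bend,mid,31,tip [[250.0, 305.0], [234.0, 330.0], [220.0, 351.0], [227.0, 363.0]]
top ring [[287.0, 220.0]] bend,mid,31,tip [[349.0, 227.0], [291.0, 216.0], [244.0, 208.0], [218.0, 217.0]]
```

View pics/side_d.png

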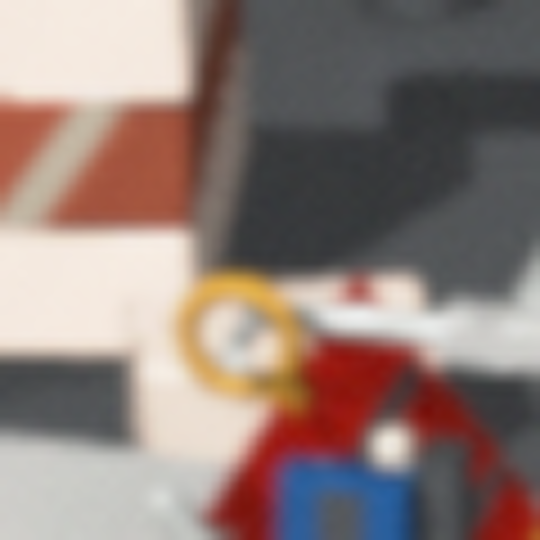

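View pics/top_d.png

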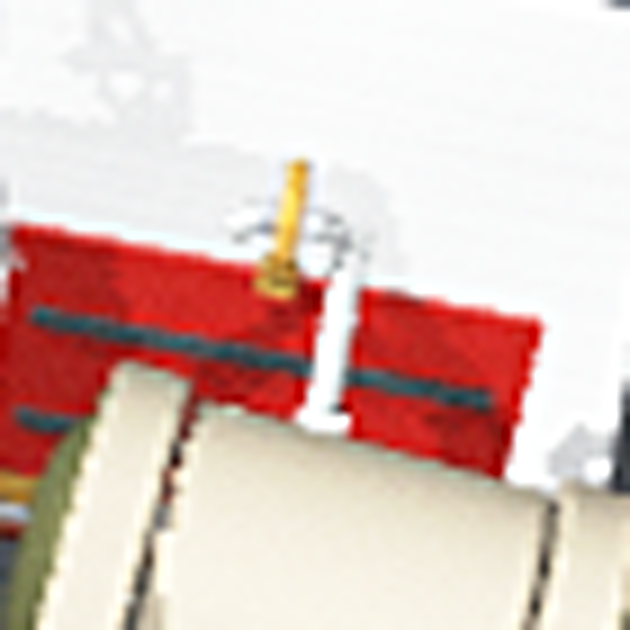

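Emit:
{"fn": "send_rows", "kwargs": {"rows": "0 -0.1 -0.15 0 0;0 -0.2 -0.3 0 0;0 -0.3 -0.45 0 0;0 -0.4 -0.6 0 0;0 -0.5 -0.75 0 0;0 -0.58 -0.87 0 0;0 -0.66 -0.99 0 0;0 -0.74 -1.11 0 0;0 -0.82 -1.24 0 0;0 -0.89 -1.37 0 0;0 -0.96 -1.49 0 0"}}

```text
time_s: 16.3
eef_pos: [499.2, -15.5, 252.5]
ee_rot: [0.453, 0.543, 0.453, -0.543]
force: [1.9, -0.2, -2.3]
grip_width: 0.194
```

```bash
python3 look.py e
```

```text
16.3 [499.16 -15.46 252.49] F [ 1.89 -0.23 -2.31] T [-0.06 -0.27  0.02] 0.194
yaw -0.1786175960161666 [-1.e+00  1.e-04  0.e+00]
F tool [ 2.31  1.9  -0.11]
hook pred [654.7 -26.3 268.6]
eye-hook booth x,y,z 13.5 1.1 -9.6
side ring [[238.0, 332.0]] bend,mid,31,tip [[301.0, 279.0], [285.0, 304.0], [272.0, 324.0], [279.0, 337.0]]
top ring [[287.0, 220.0]] bend,mid,31,tip [[344.0, 268.0], [285.0, 258.0], [237.0, 249.0], [211.0, 258.0]]
```

View pics/side_e.png

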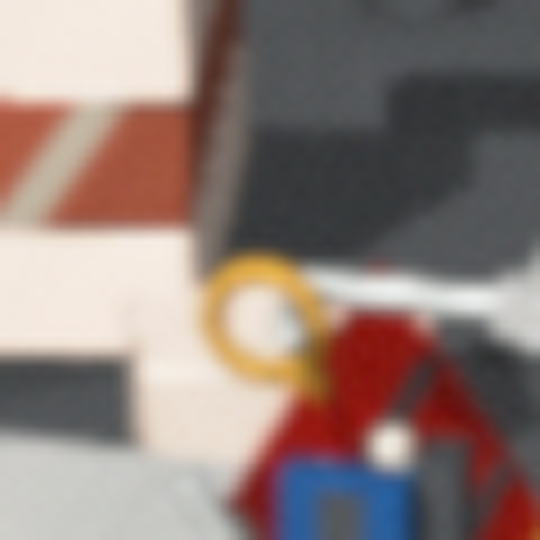

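Emit:
{"fn": "send_rows", "kwargs": {"rows": "0 -0.1 -0.18 0 0;0 -0.2 -0.36 0 0;0 -0.3 -0.54 0 0;0 -0.39 -0.72 0 0;0 -0.48 -0.9 0 0;0 -0.56 -1.08 0 0;0 -0.64 -1.26 0 0;0 -0.72 -1.44 0 0;0 -0.8 -1.63 0 0;0 -0.88 -1.82 0 0;0 -0.95 -2 0 0;0 -1.01 -2.18 0 0"}}

```text
time_s: 17.6
eef_pos: [477.6, -11.6, 262.5]
ee_rot: [-0.453, -0.543, -0.453, 0.543]
force: [2.6, 0.7, -2.8]
grip_width: 0.197
```

```bash
python3 st.py
```

```text
17.6 [477.6  -11.61 262.52] F [ 2.57  0.7  -2.79] T [-0.05 -0.12  0.04] 0.197
yaw -0.17873117955564408 [-1.e+00 -1.e-04  0.e+00]
F tool [ 2.79  2.41 -1.14]
```

Emit:
{"fn": "send_rows", "kwargs": {"rows": "0 -0.06 -0.2 0 0;0 -0.12 -0.4 0 0;0 -0.18 -0.6 0 0;0 -0.24 -0.8 0 0;0 -0.29 -0.98 0 0;0 -0.34 -1.16 0 0;0 -0.39 -1.36 0 0;0 -0.43 -1.56 0 0;0 -0.47 -1.76 0 0;0 -0.51 -1.96 0 0;0 -0.54 -2.15 0 0;0 -0.56 -2.34 0 0"}}

```text
time_s: 18.8
eef_pos: [454.6, -7.4, 268.2]
ee_rot: [0.453, 0.543, 0.453, -0.543]
force: [2.9, 0.1, -2.7]
grip_width: 0.195
```

```bash
sed -i "s/(245,305,160,220)/(255,315,150,210)/;s/(320,390,190,260)/(320,390,200,270)/" look.py; python3 look.py f
```

```text
18.8 [454.64  -7.41 268.18] F [ 2.92  0.08 -2.67] T [-0.08 -0.25  0.  ] 0.195
yaw -0.17864553330755148 [-1.e+00  2.e-04 -0.e+00]
F tool [ 2.67  2.86 -0.59]
hook pred [610.2 -18.2 284.3]
eye-hook booth x,y,z 58.8 1.1 -25.3
side ring [[148.0, 422.0]] bend,mid,31,tip [[368.0, 333.0], [353.0, 358.0], [341.0, 379.0], [350.0, 391.0]]
top ring [[287.0, 130.0]] bend,mid,31,tip [[320.0, 318.0], [261.0, 307.0], [212.0, 298.0], [185.0, 308.0]]
```

View pics/side_f.png

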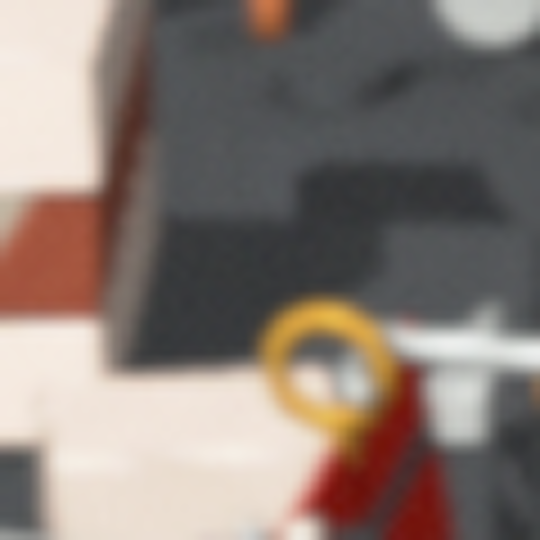

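View pics/top_f.png

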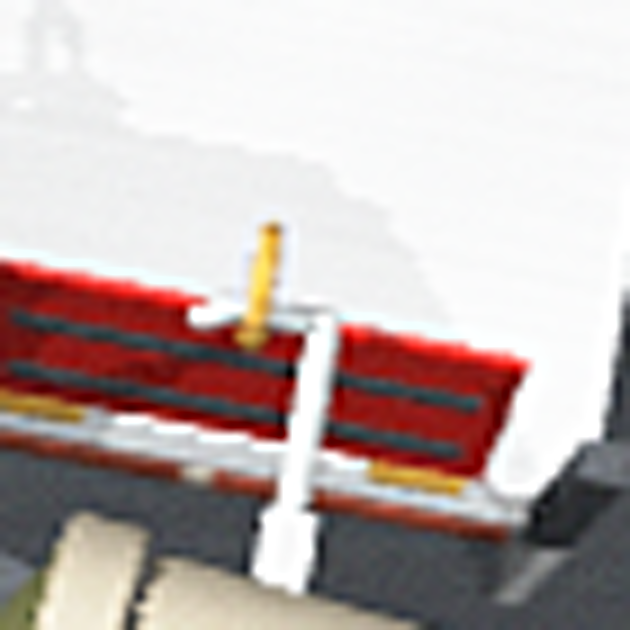

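Emit:
{"fn": "send_rows", "kwargs": {"rows": "0 -0.02 -0.14 0 0;0 -0.04 -0.28 0 0;0 -0.06 -0.42 0 0;0 -0.07 -0.56 0 0;0 -0.08 -0.7 0 0;0 -0.08 -0.8 0 0"}}

```text
time_s: 19.5
eef_pos: [447.1, -6.1, 269.0]
ee_rot: [0.454, 0.543, 0.453, -0.542]
force: [6.4, -0.0, -2.6]
grip_width: 0.197
```

Emit:
{"fn": "send_rows", "kwargs": {"rows": "0 0 -0.1 0 0;0 0 -0.2 0 0"}}

```text
time_s: 19.7
eef_pos: [445.8, -5.8, 269.2]
ee_rot: [0.454, 0.543, 0.453, -0.542]
force: [8.7, -0.5, -3.2]
grip_width: 0.194
```

```bash
python3 st.py
```

```text
19.7 [445.83  -5.84 269.16] F [ 8.67 -0.47 -3.2 ] T [-0.04 -1.14 -0.05] 0.194
yaw -0.17882629718017992 [-1.e+00  3.e-03 -2.e-04]
F tool [ 3.22  8.61 -1.08]
```

Emit:
{"fn": "send_rows", "kwargs": {"rows": "0 0 -0.07 0 0;0 0 -0.14 0 0"}}

```text
time_s: 19.9
eef_pos: [444.4, -5.6, 269.1]
ee_rot: [0.454, 0.543, 0.453, -0.542]
force: [8.4, -0.9, -3.2]
grip_width: 0.193
```

Emit:
{"fn": "send_rows", "kwargs": {"rows": "0 0 -0.07 0 0;0 0 -0.14 0 0"}}

```text
time_s: 20.1
eef_pos: [443.0, -5.4, 269.1]
ee_rot: [0.454, 0.543, 0.453, -0.542]
force: [9.2, 0.4, -3.1]
grip_width: 0.193
```

```bash
python3 st.py
```

```text
20.1 [443.02  -5.38 269.14] F [ 9.21  0.41 -3.08] T [-0.11 -1.11 -0.08] 0.193
yaw -0.17884516589139926 [-1.0e+00  2.8e-03 -1.0e-04]
F tool [ 3.1   8.98 -2.04]
```

Emit:
{"fn": "send_rows", "kwargs": {"rows": "0 0 -0.07 0 0;0 0 -0.14 0 0"}}

```text
time_s: 20.3
eef_pos: [441.6, -5.1, 269.1]
ee_rot: [0.454, 0.543, 0.453, -0.542]
force: [8.2, -1.0, -3.7]
grip_width: 0.192
```

Emit:
{"fn": "send_rows", "kwargs": {"rows": "0 0 -0.07 0 0;0 0 -0.14 0 0"}}

```text
time_s: 20.5
eef_pos: [440.2, -4.9, 269.1]
ee_rot: [0.454, 0.543, 0.453, -0.542]
force: [9.2, -0.6, -3.8]
grip_width: 0.195
```

```bash
python3 st.py
```

```text
20.5 [440.23  -4.86 269.11] F [ 9.16 -0.63 -3.79] T [-0.15 -1.19 -0.04] 0.195
yaw -0.1788325474343017 [-1.0e+00  2.7e-03 -1.0e-04]
F tool [ 3.82  9.12 -1.  ]
```

Emit:
{"fn": "send_rows", "kwargs": {"rows": "0 0 -0.07 0 0;0 0 -0.14 0 0"}}

```text
time_s: 20.7
eef_pos: [438.7, -4.6, 269.1]
ee_rot: [0.454, 0.543, 0.453, -0.542]
force: [8.1, -0.7, -3.0]
grip_width: 0.196
```

Emit:
{"fn": "send_rows", "kwargs": {"rows": "0 0 -0.07 0 0;0 0 -0.14 0 0"}}

```text
time_s: 20.9
eef_pos: [437.0, -4.3, 269.0]
ee_rot: [0.454, 0.543, 0.453, -0.542]
force: [5.5, -0.3, -3.0]
grip_width: 0.193
```

```bash
python3 look.py g
```

```text
20.9 [437.03  -4.27 268.97] F [ 5.52 -0.34 -2.99] T [-0.06 -0.56 -0.03] 0.193
yaw -0.17879223510417608 [-1.0e+00  1.2e-03 -1.0e-04]
F tool [ 2.99  5.49 -0.65]
hook pred [592.6 -15.1 285.3]
eye-hook booth x,y,z 76.6 1.1 -26.3
side ring [[148.0, 422.0]] bend,mid,31,tip [[430.0, 337.0], [417.0, 361.0], [405.0, 382.0], [414.0, 394.0]]
top ring [[287.0, 130.0]] bend,mid,31,tip [[310.0, 379.0], [250.0, 368.0], [201.0, 359.0], [174.0, 368.0]]
```

View pics/side_g.png

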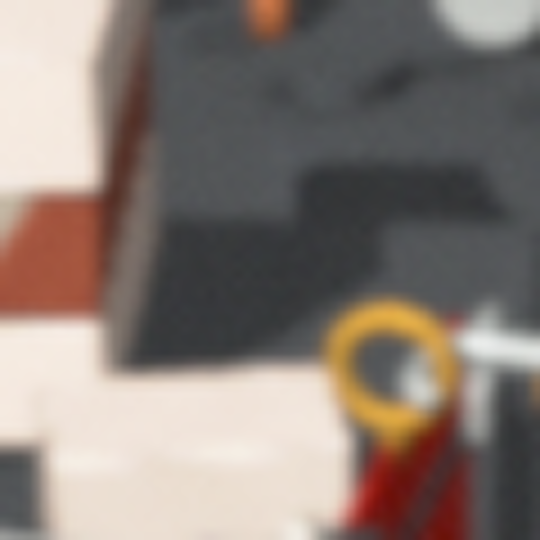

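View pics/top_g.png

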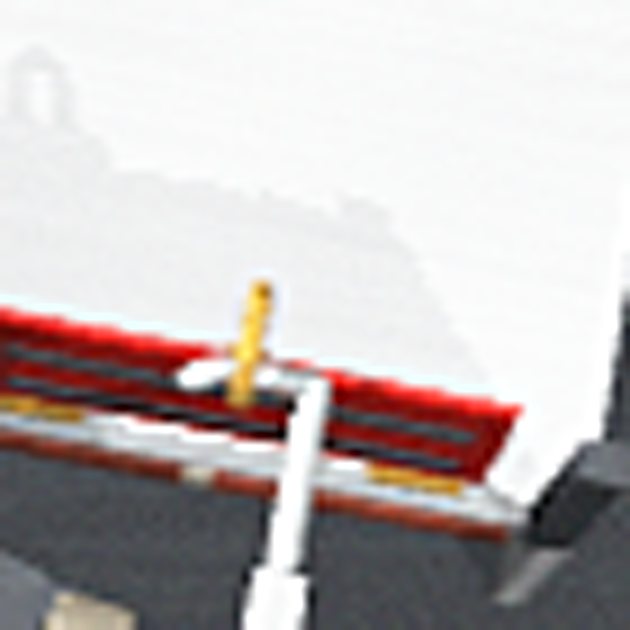

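Emit:
{"fn": "send_rows", "kwargs": {"rows": "0 0 -0.07 0 0;0 0 -0.14 0 0"}}

```text
time_s: 21.2
eef_pos: [435.2, -4.0, 268.9]
ee_rot: [-0.453, -0.543, -0.453, 0.543]
force: [2.3, -1.4, -2.6]
grip_width: 0.195
```

Emit:
{"fn": "send_rows", "kwargs": {"rows": "0 0 -0.07 0 0;0 0 -0.14 0 0"}}

```text
time_s: 21.4
eef_pos: [433.6, -3.6, 268.9]
ee_rot: [-0.453, -0.542, -0.454, 0.543]
force: [0.4, 0.3, -1.3]
grip_width: 0.198
```

Emit:
{"fn": "send_rows", "kwargs": {"rows": "0 0 -0.06 0 0;0 0 -0.12 0 0"}}

```text
time_s: 21.6
eef_pos: [432.8, -3.5, 268.9]
ee_rot: [0.454, 0.543, 0.453, -0.543]
force: [4.3, -1.1, -2.0]
grip_width: 0.195
```

```bash
python3 st.py
```

```text
21.6 [432.76  -3.46 268.93] F [ 4.31 -1.08 -2.04] T [-0.07 -0.53 -0.06] 0.195
yaw -0.17864355153620842 [-1.e+00  4.e-04 -0.e+00]
F tool [2.04 4.43 0.29]
```

Emit:
{"fn": "send_rows", "kwargs": {"rows": "0 0 -0.03 0 0;0 0 -0.03 0 0"}}

```text
time_s: 21.8
eef_pos: [432.7, -3.5, 269.0]
ee_rot: [0.454, 0.543, 0.453, -0.542]
force: [5.1, -1.2, -1.8]
grip_width: 0.191
```

```bash
python3 st.py
```

```text
21.8 [432.69  -3.46 268.98] F [ 5.1  -1.16 -1.83] T [-0.04 -0.67 -0.03] 0.191
yaw -0.17868203270935454 [-1.e+00  9.e-04 -1.e-04]
F tool [1.83 5.22 0.24]
```

Emit:
{"fn": "send_rows", "kwargs": {"rows": "0 0 -0.04 0 0;0 0 -0.04 0 0;0 0 -0.04 0 0"}}

```text
time_s: 22.1
eef_pos: [432.6, -3.4, 269.0]
ee_rot: [0.454, 0.543, 0.453, -0.542]
force: [7.2, -1.0, -2.6]
grip_width: 0.197
```

Emit:
{"fn": "send_rows", "kwargs": {"rows": "0 0 -0.04 0 0;0 0 -0.04 0 0;0 0 -0.04 0 0"}}

```text
time_s: 22.4
eef_pos: [432.5, -3.4, 269.1]
ee_rot: [0.454, 0.543, 0.453, -0.542]
force: [9.3, -0.5, -4.1]
grip_width: 0.195
```

```bash
python3 st.py
```

```text
22.4 [432.52  -3.42 269.12] F [ 9.32 -0.52 -4.05] T [-0.09 -1.22  0.01] 0.195
yaw -0.17872814172801202 [-1.0e+00  2.6e-03 -2.0e-04]
F tool [ 4.08  9.26 -1.14]
```

Emit:
{"fn": "send_rows", "kwargs": {"rows": "0 0 -0.03 0 0;0 0 -0.05 0 0;0 0 -0.05 0 0"}}

```text
time_s: 22.7
eef_pos: [432.4, -3.4, 269.2]
ee_rot: [0.454, 0.544, 0.452, -0.542]
force: [11.6, -1.0, -3.2]
grip_width: 0.192
```

```bash
python3 - <<'E'
import st
from h import *
for i in range(4):
    capture('side'); s=ctrl.sense(); print(s['time_s'],(rot(s).T@s['force']).round(2),s['wrist_torque'].round(2))
E
```

```text
22.7 [432.43  -3.39 269.24] F [11.62 -1.04 -3.22] T [-0.11 -1.58 -0.04] 0.192
yaw -0.17879253146485208 [-1.0e+00  3.8e-03 -3.0e-04]
F tool [ 3.27 11.61 -1.05]
22.75 [ 3.97 11.4  -1.68] [-0.12 -1.53  0.01]
22.8 [ 3.62 11.75 -0.72] [-0.11 -1.52 -0.03]
22.85 [ 3.68 11.39 -0.75] [-0.13 -1.57 -0.09]
22.9 [ 3.59 10.73 -1.4 ] [-0.09 -1.6  -0.05]
```

Emit:
{"fn": "send_rows", "kwargs": {"rows": "0 0 -0.01 0 0;0 0 -0.01 0 0;0 0 -0.01 0 0;0 0 -0.01 0 0;0 0 -0.01 0 0;0 0 -0.01 0 0;0 0 -0.01 0 0;0 0 -0.01 0 0;0 0 -0.01 0 0;0 0 -0.01 0 0;0 0 -0.01 0 0;0 0 -0.01 0 0"}}

```text
time_s: 24.1
eef_pos: [432.4, -3.4, 269.2]
ee_rot: [0.454, 0.544, 0.452, -0.542]
force: [13.2, -1.8, -3.4]
grip_width: 0.194
```

```bash
python3 - <<'E'
from h import *
import subprocess
for i in range(3):
    c=capture('side'); s=ctrl.sense(); print(s['time_s'],s['eef_pos'].round(2),(rot(s).T@s['force']).round(2),s['wrist_torque'].round(2))
E
python3 look.py hh
```

```text
24.15 [432.42  -3.4  269.24] [ 3.51 11.33 -0.61] [-0.13 -1.67 -0.04]
24.2 [432.4   -3.42 269.25] [ 3.9  11.78 -1.13] [-0.13 -1.64 -0.03]
24.25 [432.41  -3.39 269.23] [ 2.95 12.39 -1.9 ] [-0.12 -1.63 -0.01]
24.25 [432.41  -3.39 269.23] F [12.54 -0.34 -2.9 ] T [-0.12 -1.63 -0.01] 0.2
yaw -0.17880046410967065 [-1.e+00  4.e-03 -3.e-04]
F tool [ 2.95 12.39 -1.9 ]
hook pred [587.9 -14.2 286. ]
eye-hook booth x,y,z 81.3 1.1 -27.0
side ring [[148.0, 422.0]] bend,mid,31,tip [[447.0, 336.0], [434.0, 361.0], [422.0, 382.0], [431.0, 394.0]]
top ring [[287.0, 130.0]] bend,mid,31,tip [[307.0, 395.0], [247.0, 384.0], [198.0, 375.0], [171.0, 384.0]]
```

View pics/side_hh.png

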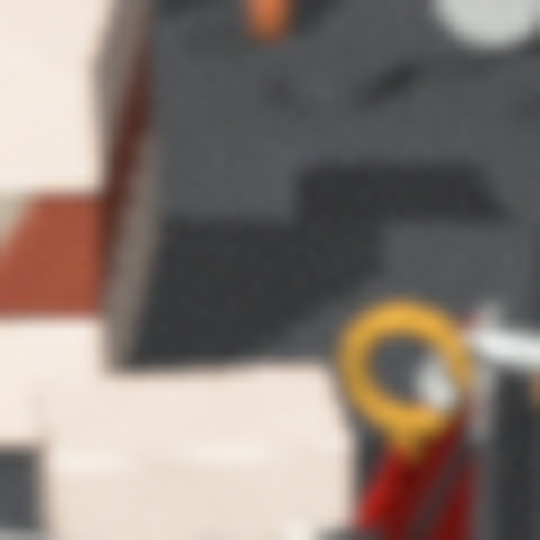

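View pics/top_hh.png

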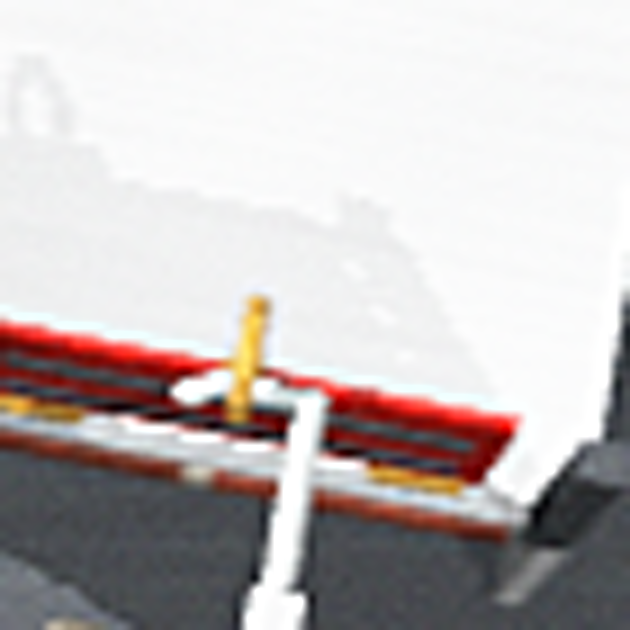

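Emit:
{"fn": "send_rows", "kwargs": {"rows": "0 0 0.1 0 0;0 0 0.25 0 0;0 0 0.45 0 0;0 0 0.65 0 0;0 0 0.85 0 0;0 0 1.05 0 0;0 0 1.1 0 0;0 0 1.1 0 0"}}

```text
time_s: 25.15
eef_pos: [441.9, -5.1, 268.8]
ee_rot: [-0.453, -0.543, -0.453, 0.543]
force: [0.1, -0.5, -1.7]
grip_width: 0.19
```

```bash
sed -i 's/668.2,-27.6,259/594.8,-13.5,285/' look.py; python3 look.py i
```

```text
25.15 [441.88  -5.1  268.85] F [ 0.1  -0.46 -1.73] T [-0.01  0.02 -0.05] 0.19
yaw -0.1785728450185332 [-1.e+00 -2.e-04 -0.e+00]
F tool [1.73 0.18 0.44]
hook pred [597.4 -15.9 284.9]
eye-hook booth x,y,z -3.0 1.9 0.1
side ring [[408.0, 365.0]] bend,mid,31,tip [[413.0, 336.0], [399.0, 361.0], [388.0, 382.0], [396.0, 394.0]]
top ring [[244.0, 360.0]] bend,mid,31,tip [[313.0, 362.0], [253.0, 351.0], [204.0, 342.0], [177.0, 351.0]]
```

View pics/side_i.png

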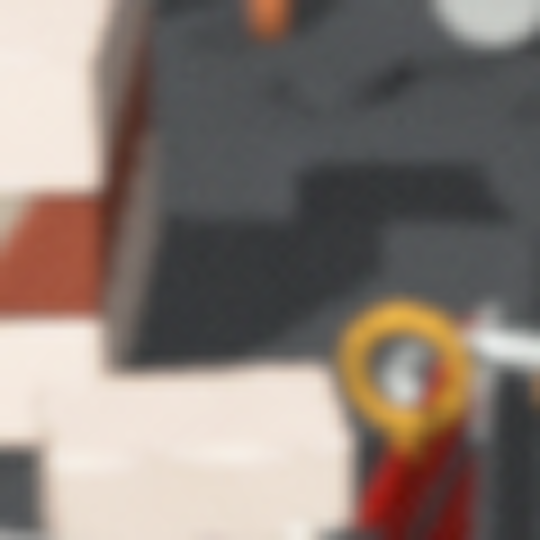

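View pics/top_i.png

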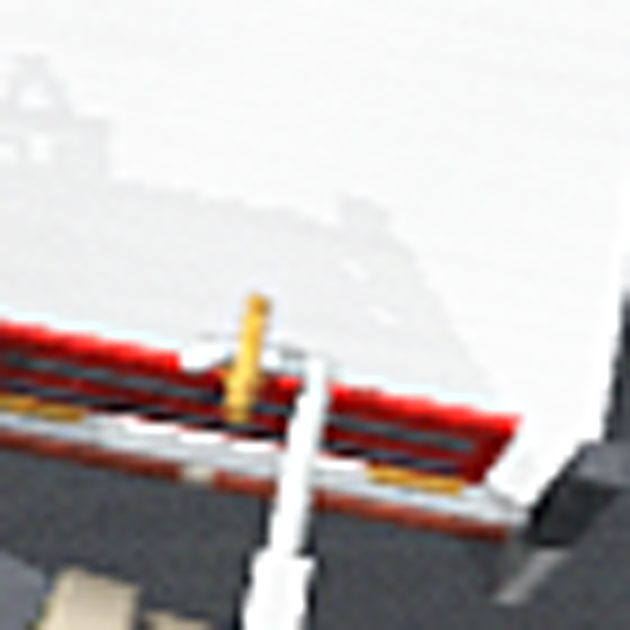

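Emit:
{"fn": "send_rows", "kwargs": {"rows": "0 0 0 0.4 0;0 0 0 0.9 0;0 0 0 1.4 0;0 0 0 1.9 0;0 0 0 2.4 0"}}

```text
time_s: 25.75
eef_pos: [437.5, -29.3, 268.9]
ee_rot: [0.453, 0.543, 0.453, -0.543]
force: [-0.2, 0.0, -1.5]
grip_width: 0.191
```

Emit:
{"fn": "send_rows", "kwargs": {"rows": "0 0 0 0.6 0;0 0 0 1.2 0;0 0 0 1.8 0;0 0 0 2.2 0;0 0 0 2.2 0"}}

```text
time_s: 26.25
eef_pos: [433.6, -50.9, 268.9]
ee_rot: [-0.453, -0.543, -0.453, 0.543]
force: [0.2, -0.4, -1.6]
grip_width: 0.189
```

```bash
python3 look.py j
```

```text
26.25 [433.64 -50.87 268.88] F [ 0.24 -0.45 -1.61] T [-0.02  0.03  0.05] 0.189
yaw -0.17937333616580123 [-1. -0.  0.]
F tool [1.61 0.32 0.4 ]
hook pred [589.2 -61.8 285. ]
eye-hook booth x,y,z -3.1 48.5 0.0
side ring [[408.0, 365.0]] bend,mid,31,tip [[449.0, 270.0], [436.0, 294.0], [425.0, 313.0], [434.0, 325.0]]
top ring [[244.0, 360.0]] bend,mid,31,tip [[477.0, 393.0], [417.0, 381.0], [367.0, 372.0], [340.0, 381.0]]
```

View pics/side_j.png

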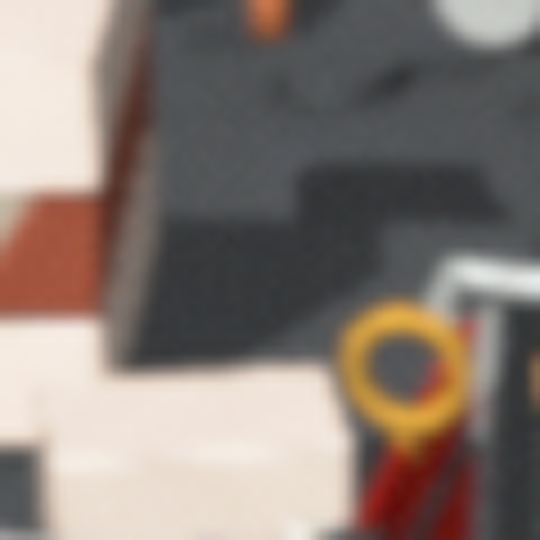

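View pics/top_j.png

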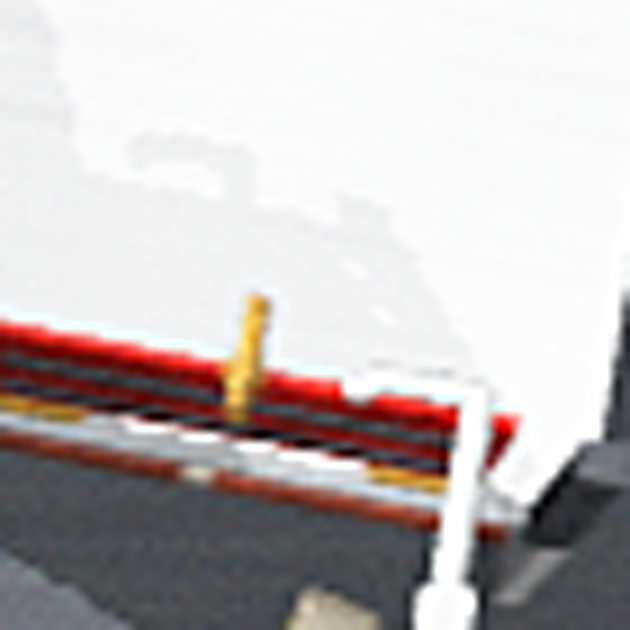

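Emit:
{"fn": "send_rows", "kwargs": {"rows": "0 -2 0 0 0;0 -4 0 0 0;0 -4 1 3.5 -0.3;0 -4 2.2 7 -0.6;0 -4 3.4 10.5 -0.9;0 -4 4.6 14 -1.2;0 -4 5.8 17.5 -1.5;0 -4 7 21 -1.8;0 -4 8 24.5 -2.1;0 -4 9.1 27.5 -2.21;0 -4 9.15 27.95 -2.21;0 -4 9.15 27.95 -2.21"}}

```text
time_s: 27.55
eef_pos: [474.0, -341.9, 308.3]
ee_rot: [0.503, 0.497, 0.504, -0.497]
force: [-0.0, 0.5, -1.3]
grip_width: 0.194
```

Emit:
{"fn": "send_rows", "kwargs": {"rows": "0 4 0 0 0;0 8 0 0 0;0 12 0 0 0;0 15 0 0 0;0 17 0 0 0;0 18 0 0 0;0 18 0 0 0;0 18 0 0 0"}}

```text
time_s: 28.35
eef_pos: [474.6, -341.6, 130.2]
ee_rot: [0.504, 0.496, 0.503, -0.496]
force: [0.8, 0.3, -1.4]
grip_width: 0.19
```

```bash
python3 - <<'E'
import st
from h import *
avg('pole',3);avg('pole_hook',3);avg('rest',2)
c=capture('top');crop(c,'pics/t6.png',420,490,230,360,4.5)
c=capture('side');crop(c,'pics/s6.png',255,375,160,250,6)
c=capture('wrist');cv2.imwrite('pics/w6.png',c['pixels'][:,:,::-1])
E
```

```text
28.35 [ 474.62 -341.64  130.24] F [ 0.8   0.3  -1.36] T [ 0.   -0.   -0.04] 0.19
yaw 0.014748922230733747 [-1.      0.0014  0.0014]
F tool [ 1.36  0.8  -0.29]
pole side [ 472.5 -346.4  147.9] [1.2 1.3 0.5]
pole top None None
pole_hook side [ 629.2 -319.9  146.3] [0.8 0.3 1.3]
pole_hook top [ 630.6 -325.2  142.4] [0.2 1.  0.5]
rest side [ 483.4 -343.2   -1. ] [0.1 0.5 1.6]
rest top [ 479.6 -337.1   -0.6] [0.1 0.6 0.1]
```

View pics/t6.png

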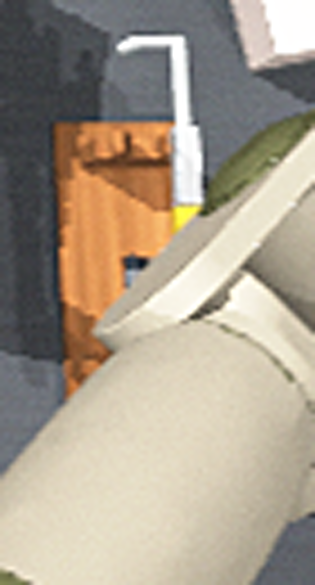

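View pics/s6.png

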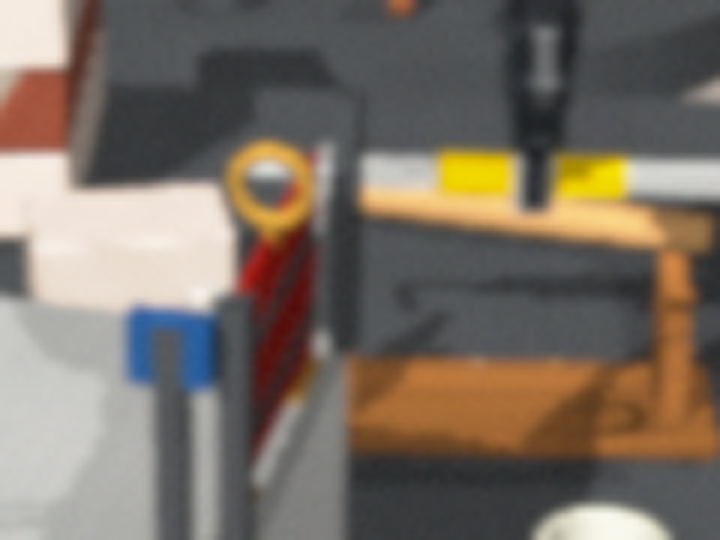

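View pics/w6.png

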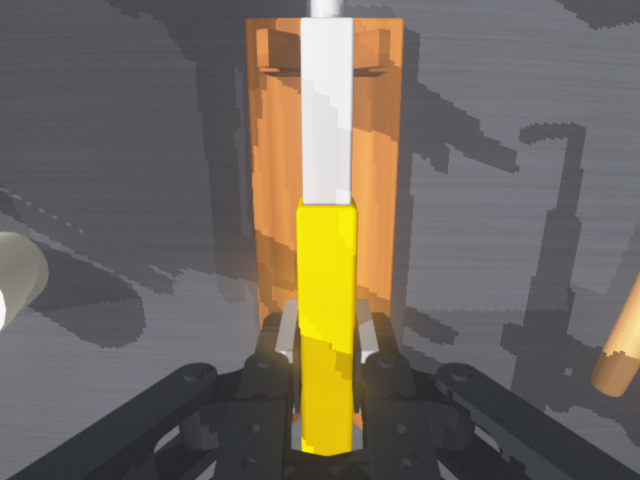

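Emit:
{"fn": "send_rows", "kwargs": {"rows": "0 2.5 0 0.03 0;0 4.5 0 0.03 0;0 6 0 0.03 0;0 7 0 0.03 0;0 7.4 0 0.03 0;0 7.4 0 0.03 0"}}

```text
time_s: 30.7
eef_pos: [474.1, -342.0, 54.8]
ee_rot: [0.503, 0.496, 0.504, -0.496]
force: [-0.1, -0.6, -2.2]
grip_width: 0.197
```

```bash
python3 st.py
```

```text
30.7 [ 474.1  -342.02   54.85] F [-0.09 -0.59 -2.18] T [ 0.01 -0.01 -0.06] 0.197
yaw 0.014214151703730055 [-1.e+00 -1.e-04 -2.e-04]
F tool [ 2.18 -0.1   0.59]
```

No contact, so the pole is in the notches' width; lower the last 4 mm gently.

Emit:
{"fn": "send_rows", "kwargs": {"rows": "0 0.2 0 0 0;0 0.35 0 0 0;0 0.4 0 0 0;0 0.4 0 0 0"}}

```text
time_s: 31.1
eef_pos: [474.1, -342.0, 51.0]
ee_rot: [0.504, 0.496, 0.503, -0.496]
force: [-0.4, 0.9, -2.6]
grip_width: 0.193
```

```bash
python3 st.py
```

```text
31.1 [ 474.13 -342.01   51.04] F [-0.45  0.9  -2.61] T [ 0.01 -0.    0.01] 0.193
yaw 0.01427187685977907 [-1.e+00  1.e-04  1.e-04]
F tool [ 2.61 -0.43 -0.9 ]
```

Emit:
{"fn": "send_rows", "kwargs": {"rows": "0 0.05 0 0 0;0 0.08 0 0 0;0 0.08 0 0 0"}}

```text
time_s: 31.4
eef_pos: [474.2, -342.1, 50.9]
ee_rot: [0.504, 0.496, 0.503, -0.496]
force: [-2.4, 1.8, 6.0]
grip_width: 0.189
```

```bash
python3 st.py
```

```text
31.4 [ 474.18 -342.1    50.94] F [-2.35  1.85  5.99] T [ 0.3   0.38 -0.01] 0.189
yaw 0.014326628881042901 [-1.e+00  3.e-04  5.e-04]
F tool [-6.   -2.32 -1.88]
```

Seated (force jumped to +6 N). Release and rise.

Emit:
{"fn": "send_rows", "kwargs": {"rows": "0.3 -0.05 0 0 0;0.6 -0.05 0 0 0;1 -0.05 0 0 0;1 -0.05 0 0 0;1 -0.05 0 0 0;1 -0.05 0 0 0;1 -0.05 0 0 0;1 -0.05 0 0 0;1 -0.05 0 0 0"}}

```text
time_s: 32.3
eef_pos: [474.1, -342.0, 50.6]
ee_rot: [0.504, 0.496, 0.504, -0.496]
force: [0.4, -0.4, 0.8]
grip_width: 1.002
```

```bash
python3 - <<'E'
import st
from h import *
c=capture('wrist');cv2.imwrite('pics/w7.png',c['pixels'][:,:,::-1])
E
```

```text
32.3 [ 474.07 -342.01   50.6 ] F [ 0.4  -0.45  0.82] T [-0.03  0.    0.02] 1.002
yaw 0.014205102076638955 [-1. -0.  0.]
F tool [-0.82  0.39  0.45]
```

View pics/w7.png

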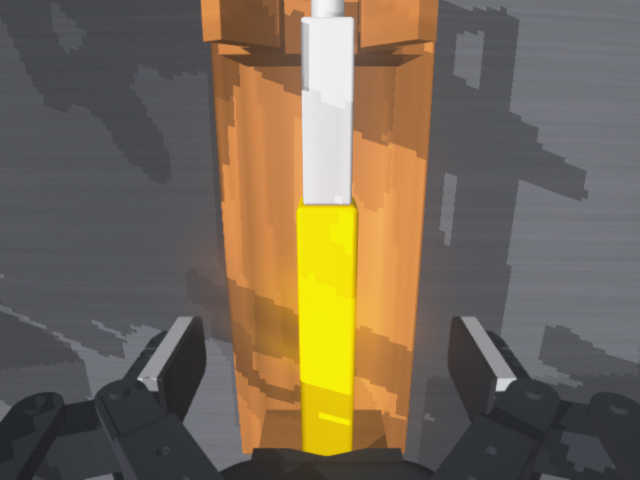

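The fingers are open, clear of the sleeve on both sides (pads at columns 190 and 460, sleeve 298–357), and the pole lies in the front notch. Rising straight up.

Emit:
{"fn": "send_rows", "kwargs": {"rows": "1 -2 0 0 0;1 -5 0 0 0;1 -9 0 0 0;1 -13 0 0 0;1 -17 0 0 0;1 -20 -3 0 0;1 -20 -8 0 0;1 -20 -12 0 0;1 -20 -15 0 0;1 -20 -15 0 0;1 -20 -15 0 0"}}

```text
time_s: 33.45
eef_pos: [324.0, -344.3, 250.9]
ee_rot: [0.504, 0.497, 0.503, -0.497]
force: [-0.1, 0.7, 0.2]
grip_width: 1.004
```

```bash
python3 - <<'E'
import st
from h import *
avg('pole',3);avg('pole_hook',2);avg('flap_eye',2)
for t in ['crucible','solder_can','flux_jar','mandrel']: avg(t,1)
c=capture('side');crop(c,'pics/s8.png',205,405,170,310,4)
c=capture('top');crop(c,'pics/t8.png',290,490,160,370,3.5 if 0 else 2.8)
c=capture('wrist');cv2.imwrite('pics/w8.png',c['pixels'][:,:,::-1])
E
```

```text
33.45 [ 324.03 -344.31  250.93] F [-0.05  0.69  0.22] T [0.03 0.   0.03] 1.004
yaw 0.013160715058464178 [-1.e+00  6.e-04  6.e-04]
F tool [-0.22 -0.04 -0.69]
pole side [ 474.  -344.    67.8] [1.7 0.3 1.2]
pole top [ 472.7 -340.1   69. ] [0.9 1.1 1.6]
pole_hook side None None
pole_hook top [ 631.5 -325.3   64.8] [0.2 0.7 0.2]
flap_eye side [597.  -13.3 287. ] [1.1 0.3 0.4]
flap_eye top [597.9 -14.9 285.2] [1.7 0.4 0.6]
crucible side [ 442.5 -122.3    2.9] [0. 0. 0.]
crucible top [ 442.7 -116.6   -3.2] [0. 0. 0.]
solder_can side [445.5 114.9   6.2] [0. 0. 0.]
solder_can top [439.5 112.6  -3.9] [0. 0. 0.]
flux_jar side [578.  509.8  -1.3] [0. 0. 0.]
flux_jar top [581.2 512.1   2.2] [0. 0. 0.]
mandrel side [718.2 362.4   2.7] [0. 0. 0.]
mandrel top [726.3 363.8   1.3] [0. 0. 0.]
```

View pics/s8.png

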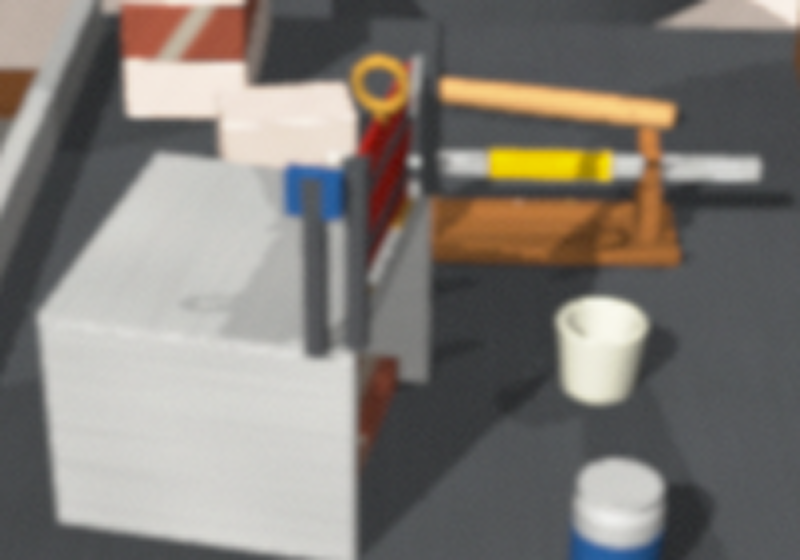

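View pics/t8.png

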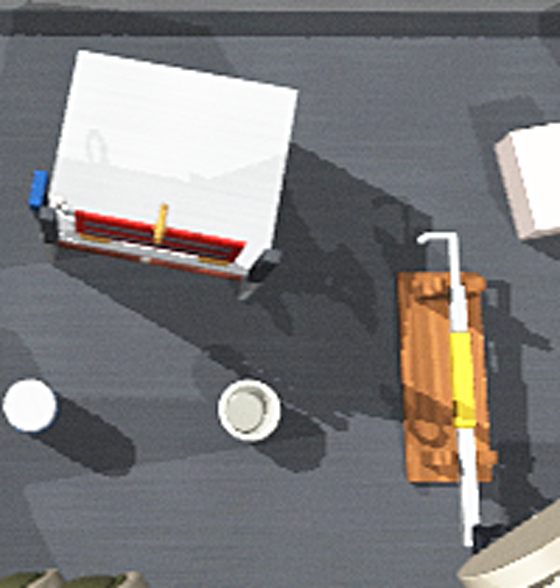

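View pics/w8.png

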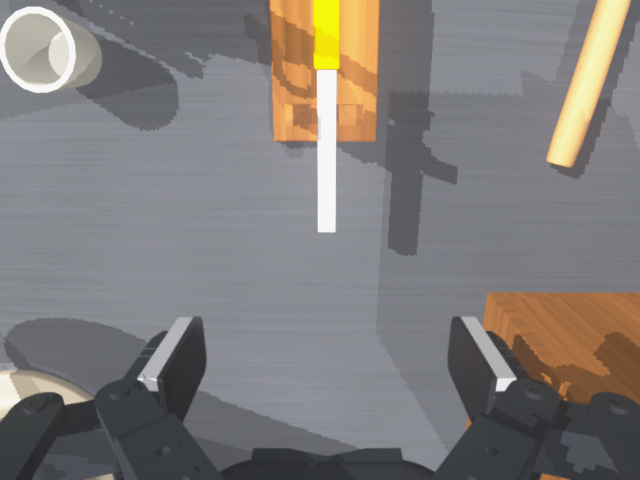

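```bash
python3 - <<'E'
from rig import workorder,ctrl
print(workorder.finish_job());print(ctrl.sense()['time_s'])
E
```

```text
the job is handed in; nothing more can be done
None
the job is handed in; nothing more can be done
```

The flap is shut and the pole is back in both notches of its rest. I handed the job in at about 34 s of the 72 s allowed, and the system gave no verdict.

- **Closing:** I put the hook through the eye with the flap open at about 0.67 rad. I pulled it shut along its arc, with readings of about 9 N through the roller catch. The force then fell to 0.4 N as the flap snapped onto its stop.
- **Holding:** I held the pull for about 1.6 s. Wrist readings along the pull were mostly 11–12.5 N, with one at about 13 N, so well below the 25 N limit. This is the wrist force, not the contact force at the eye itself.
- **Unhooking and return:** The hook came out without any measurable contact. The ring looked unmoved in the pictures before and after. The pole did not slip in the grip, settled into the rest (the force jumped to +6 N), and was released.

**Last checks:**
- **Pole:** it reads about (473, -342, 68) mm, where it started, and shows in both notches.
- **Bystanders:** the loose ones read within about 6 mm of their start positions, which is about the spread between readings.
- **Arm:** it stands clear, with about zero force on it.
- **Disagreement:** the networks put the eye about 2.5 mm ahead of the hinge, or roughly 0.02 rad. They had also read the open eye 2–3 mm too far that way compared with the pictures, and the stiff stop and hook travel fit about 0 rad, so I take the flap as shut.

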